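# Fit the retaining ring to a chromatography column plunger

### The arm

A 6-joint arm with a two-finger parallel gripper is mounted at the origin on the work surface. World frame = base frame: x ahead of the robot, y to its left, z up, the work surface at z = 0. Lengths are in mm, angles in rad, forces in N, time in s.
With the tool pointing down it reaches from about 300 to 850 mm from the base axis. Payload 4.2 kg.
Tool frame: the origin (TCP) lies between the finger pads; the fingertips stand 11 mm ahead of it and the grasp point (between the pads) lies 8 mm behind it (ctrl.tip_reach is the distance from the TCP to the fingertips, in mm); z points along the fingers, y is the direction in which the jaws open and shut (so a half turn about z gives the same grasp; the last joint's range is limited). The gripper opens to 91 mm and grips with 3 to 60 N. Pads are 32 mm wide; open, the fingers measure 118 mm over their backs; the gripper's body (76 mm by 178 mm) begins 60 mm behind the grasp point.
Start: joints at [1.235, 0.32, 1.565, -0, 1.257, -0.02], TCP at [178.584, 546.58, 224.976] pointing down, gripper open.
Joint ranges: [-3.11, 3.11], [-0.84, 2.01], [0.21, 2.61], [-1.34, 4.49], [0.05, 2.63], [-2.56, 2.56]. Speed limits (rad/s): [2.57, 2.57, 3.14, 3.14, 3.14, 3.14].

### API

Orientations are given as a unit quaternion [w, x, y, z].
In Python, from cell import readout, viewer, job_done, ctrl gives the robot as it stands.
- The arm moves only by the tool apply_moves, never from a script. Its argument "increments" is a list of rows, each an object of numbers: "x", "y", "z": the shift along the tool's x, y, z in mm; "twist": the turn about the tool's z in degrees; "gripper": the finger opening in mm, from 0 to 91.2. In form: [{"x": .., "y": .., "z": .., "twist": .., "gripper": ..}, ...]. A call has 1 to 10 rows; each row shifts and turns the commanded pose from where the row before left it, along the tool's axes as they then stand; what a row does not reach is not made up. A row lasts 1/10 s, in which the tool goes at most 50 mm and 8.59 degrees, less where a joint would pass 70% of its speed; a pose out of reach is approached as far as the arm can. A call is refused whole if a number of a shift passes 50 or a number of a turn 8.59, either way. A call with a gripper value outside its range is refused whole. The fingers move at their own pace and stop on an object; the grip force is fixed at half the most. Time passes only in rows, so rows that do not move let the fingers close. It gives the time, the measured TCP pose, the force and the opening at its end, in the units of the state.
- readout.state(): the state, without advancing time (a new reading comes with each control period).
- viewer.read_camera(name): name is "scene" or "side" or "wrist"; returns a dict with "image" (400x640x3 uint8, red, green, blue), "fx", "fy", "cx", "cy" (pixels), "world_from_camera" (4x4, takes a point from camera to world coordinates). Camera axes: x right, y down, z forward; pixel columns grow to the right and rows downward; lengths in mm; the calibration is good to about 2 mm. A picture is of the moment at which its call begins. There is no depth.
- job_done(): hands the job in, once; it reports no verdict.
The state is a dict: "t": time; "joint_positions": joint angles; "qd": joint speeds; "joint_efforts": joint torques, N m; "eef_pos": TCP position; "orientation": TCP orientation; "force": force on the tool from outside, world axes, zero at the start; "torque": the same for the moment, N m; "grip_width": finger opening in mm.
Only numpy, scipy, OpenCV 4.12 (cv2) and the standard library are available. Lean on these libraries where they do the work, as an engineer would, in place of code of your own. Each camera call takes 0.05 s, during which the arm holds its last target.

### The job

Take the retaining-ring pliers from their stand and use them to spread the dark ring parked on the shoulder of the white column shaft, slide it down over the shoulder and press it and the sprung blue gland under it down, so that the ring snaps shut in the groove under the shoulder. Then put the pliers back upright in their stand and let go. Never touch the ring with the fingers, and leave the other things on the bench where they are.

Things in the scene. Friction and masses are not known exactly. Their poses are not given: they have to be found in the camera images.
- column_seat (a point): Fixed upright column end on a 130 mm square base. Point: on the shaft axis at the bottom of the groove, 80 mm above the bench, z up. From here the white shaft has, going up: groove (diameter 37, 10.5 mm high), shoulder (diameter 44, 6 mm high, top 16.5 mm above this point), nose (diameter 39.8, top 36.5 mm above this point).
- gland (a joint): How far the blue gland, a sliding flange 104 mm across round the shaft, is pressed down (m): 0 at rest, its flat top then 5 mm above column_seat and half filling the groove; 0.005 fully down, its top level with column_seat. Its spring pushes up with about 4.5 N at the start and 9.5 N fully down, then a hard stop is felt.
- ring_center (a point): Dark steel retaining ring, 8 mm thick, 65 g, 62 mm across, two halves hinged at the back and sprung shut. Point: on the closed ring's axis, 4 mm above its underside; x points to the gap between the brass lugs, z up. Starts parked flat on the shoulder round the nose, gap within 45 degrees of world +x. Seated, the gland lifts it against the shoulder's underside: this point about 6.5 mm above column_seat.
- ring: The ring's first half: frame as ring_center, origin at the underside. Two inner pads, at 90 degrees either side of the gap, are 39 mm apart closed and cannot pass the 44 mm shoulder; two smaller tabs stand by the lugs (20 mm from the axis); the rest of the inside is 50 mm across. To close under the shoulder, the gland must be down by over 2.5 mm. Lugs stand on feet at their outer sides.
- ring_gap (a point): Midway between the two brass lugs, level with their tops, 31 mm along x from the ring's axis and 9 mm above ring_center. The lugs are raised: undersides 6 mm, tops 13 mm above the ring's underside. Each reaches from 23.5 to 40 mm from the axis and is 8 mm wide; closed, the gap between them is 26 mm wide.
- ring_arm (a joint): Opening angle of the ring (rad) between its halves, about the hinge 28 mm behind its axis: 0 closed, about 0.25 just clears the shoulder when centred, about 0.45 with the pliers fully squeezed, 0.5 its stop. Spring moment 0.15 N m closed, 0.35 N m at 0.4 (about 5 N at each lug). Starts near 0.03, lightly gripping the nose, so it bears a few N on its lugs without tipping.
- pliers_grip (a point): Reverse-acting pliers, 187 mm long, 210 g, upright in the stand, tips down; squeezing the handles spreads the tips. Point: midway between the two teal grips at half their height, 161 mm above the tips' bottom; z up, y from grip to grip. Each grip is 22 mm along x, 52 mm high; outer faces 62 mm apart at rest (parallel), about 42 mm fully squeezed. Both sides are alike.
- pliers: First lever of the pliers, origin at pliers_tip. Pivot 57 mm below pliers_grip, with a dark stop plate 34 x 66 x 8 mm (x, y, z), its underside 65 mm below pliers_grip. Squeezing takes about 5 N to start and about 18 N fully with the ring on; a 35 N squeeze rests safely on the stop.
- pliers_tip (a point): Bottom centre of the closed tips. Two blades, together 10 mm across y, 12 mm along x, each with an outward toe 2.5 mm high (16 mm over both toes). 10.5 mm up are the undersides of shoulders 38 mm across y, 16 mm along x: they rest on the lugs' tops when the blades stand in the gap. Squeezed, each blade moves about 20 mm out and its toe hooks under the lug, so the ring stays on the tips.
- pliers_arm (a joint): Angle between the pliers' two levers (rad): 0 at rest with tips closed, 0.42 fully squeezed (stop); a spring returns it to 0.
- stand_mouth (a point): Fixed white stand, 105 mm high. Point: centre of its upright pocket at the rim; x and y along the pocket's sides. Pocket 26 mm along x, 48 mm along y, 100 mm deep; the block round it is 50 by 76 mm. The pliers hang in it by their stop plate, lying on the rim, their x and y along the stand's (either way round).
- stand_rest (a point): Where pliers_grip lies when the pliers hang in the stand: 65 mm above stand_mouth.
- amber: Amber bottle, diameter 66, 130 mm high; origin at its base. Leave alone.
- beaker: Glass beaker, diameter 68, 80 mm high; origin at its base. Leave alone.
- fitting: Spare blue end fitting, diameter 64, 45 mm high; origin at its base. Leave alone.
- jar: White jar with blue cap, diameter 60, 70 mm high; origin at its base. Leave alone.
- spanner: Steel spanner 160 mm long lying on the bench. Leave alone.
Mind the look-alikes: they are no part of the job. There is more than one size of the pliers; the job needs the largest. What is shaped like the part that bears stand_mouth but red is not meant.

How it is judged:
By the outcome, as a careful person would: the job done as asked, in the order asked, and still so for the second after the job is handed in, with the robot touching nothing.
It also fails if it takes over 48 s, if anything falls off the work surface, if the arm or the gripper's body presses on something with over 40 N, if the wrist force passes 120 N, or if a joint passes its speed limit or range.

## Working session

There is one attempt and no reset: what is moved stays moved. The work goes in short steps, Python scripts to look and compute and a tool call to move; the robot and the scene stay as the last step left them, time stands still between calls to the robot, and variables do not carry over. Pictures are saved under pics/ and viewed, and the job is handed in when it is done.

Besides the shell and the picture viewer there is one more tool, called after "Call:" by a JSON object that holds its "method" and its "body". apply_moves: Moves the arm, as the interface text tells. Its arguments: {"type":"object","properties":{"increments":{"type":"array"}},"required":["increments"]}

```bash
ls; mkdir -p pics; python3 - <<'E'
from cell import readout, viewer, ctrl
import cv2, numpy as np, pickle
s=readout.state(); print(s)
for n in ["scene","side","wrist"]:
    c=viewer.read_camera(n); pickle.dump(c,open(f'pics/{n}0.pkl','wb'))
    cv2.imwrite(f'pics/{n}0.png',cv2.cvtColor(c['image'],cv2.COLOR_RGB2BGR))
    print(n,c['fx'],c['fy'],c['cx'],c['cy'],np.round(c['world_from_camera'],3).tolist())
E
```

```text
pics
{'t': 0.0, 'joint_positions': array([ 1.23499030e+00,  3.20316520e-01,  1.56566852e+00, -1.46050924e-05,
        1.25739337e+00, -2.00177156e-02]), 'qd': array([ 5.46902695e-06, -1.14747708e-03,  4.46409164e-04, -5.09269564e-04,
       -7.67942909e-04,  4.49441655e-04]), 'joint_efforts': array([ 1.21101497e-03, -4.12466955e+01, -2.31978214e+01,  7.27956416e-02,
        4.56902571e-02, -1.53165079e-04]), 'eef_pos': array([178.43021405, 546.10909085, 224.11020469]), 'orientation': array([-1.51181182e-04,  1.57236617e-01,  9.87560555e-01, -8.80010466e-04]), 'force': array([ 0.38962502,  0.15390282, -0.07696272]), 'torque': array([ 0.01324823, -0.01074709, -0.0555977 ]), 'grip_width': 91.14264127232755}
scene 430.96583090394324 430.96583090394324 321.08641531845785 205.83040681404762 [[0.872, 0.402, -0.278, 847.46], [0.489, -0.708, 0.51, -564.796], [0.007, -0.581, -0.814, 1027.624], [0.0, 0.0, 0.0, 1.0]]
side 385.8608212751888 385.8608212751888 316.4782485471588 202.70276404161058 [[0.84, -0.298, 0.453, 79.524], [-0.542, -0.443, 0.714, -716.312], [-0.012, -0.846, -0.533, 675.007], [0.0, 0.0, 0.0, 1.0]]
wrist 330.47284326283705 330.47284326283705 323.420296489328 200.43145650203272 [[0.31, 0.91, 0.275, 100.343], [0.951, -0.297, -0.091, 572.381], [-0.001, 0.289, -0.957, 385.117], [0.0, 0.0, 0.0, 1.0]]
```

View pics/scene0.png

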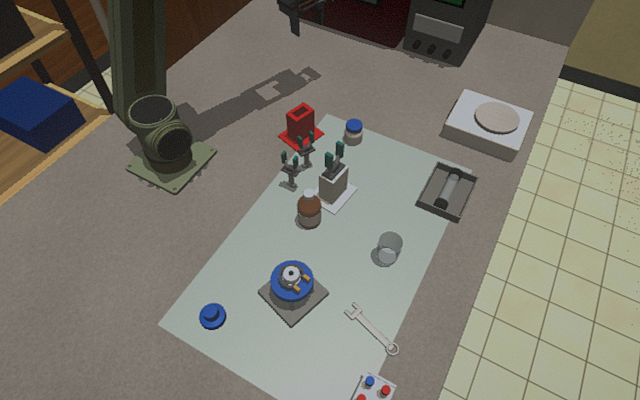

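View pics/side0.png

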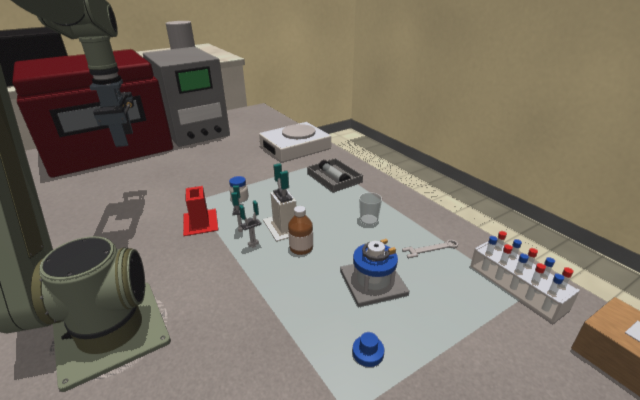

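View pics/wrist0.png

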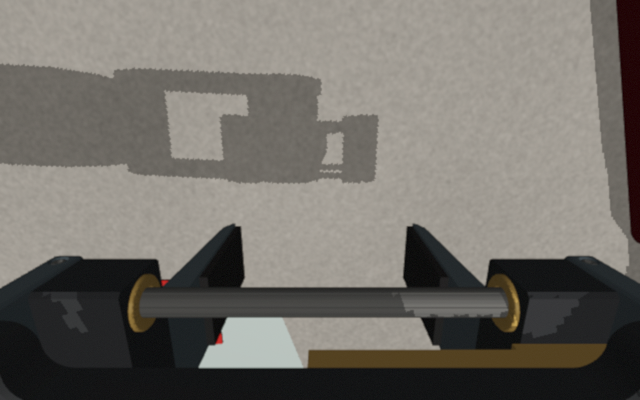

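Pliers candidates in the scene view: (334,155) in the white stand, (306,150) and (290,165) free-standing and smaller. Stands: white at (334,185), and red at (302,122), which is not meant. Rings and columns: the dark ring at (292,278) on the column. The blue fitting at (212,316) is only a spare. I choose the pliers in the white stand and check them in close crops.

```bash
cat > h.py <<'E'
import cv2, numpy as np, pickle
def load(n): return pickle.load(open(f'pics/{n}.pkl','rb'))
def ray(c,u,v):
    M=np.array(c['world_from_camera']); d=M[:3,:3]@np.array([(u-c['cx'])/c['fx'],(v-c['cy'])/c['fy'],1.]); return M[:3,3],d/np.linalg.norm(d)
def onz(c,u,v,z):
    o,d=ray(c,u,v); return o+d*(z-o[2])/d[2]
def proj(c,p):
    M=np.linalg.inv(np.array(c['world_from_camera'])); q=M[:3,:3]@np.array(p,float)+M[:3,3]
    return np.array([c['fx']*q[0]/q[2]+c['cx'],c['fy']*q[1]/q[2]+c['cy']])
def tri(c1,p1,c2,p2):
    o1,d1=ray(c1,*p1);o2,d2=ray(c2,*p2)
    A=np.stack([d1,-d2],1); t=np.linalg.lstsq(A,o2-o1,rcond=None)[0]
    a=o1+t[0]*d1;b=o2+t[1]*d2
    return (a+b)/2,np.linalg.norm(a-b)
def crop(c,x,y,w,h,k,name):
    im=cv2.cvtColor(c['image'],cv2.COLOR_RGB2BGR)[y:y+h,x:x+w]
    cv2.imwrite('pics/'+name,cv2.resize(im,None,fx=k,fy=k,interpolation=cv2.INTER_NEAREST))
def snap(n,tag):
    from cell import viewer
    c=viewer.read_camera(n); pickle.dump(c,open(f'pics/{tag}.pkl','wb'))
    cv2.imwrite(f'pics/{tag}.png',cv2.cvtColor(c['image'],cv2.COLOR_RGB2BGR)); return c
E
python3 - <<'E'
from h import *
a=load('scene0');b=load('side0')
crop(a,270,130,90,90,6,'c1.png');crop(b,220,150,100,90,6,'c2.png')
crop(a,250,250,90,80,7,'c3.png');crop(b,335,230,80,75,8,'c4.png')
E
```

```text
(no output)
```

View pics/c1.png

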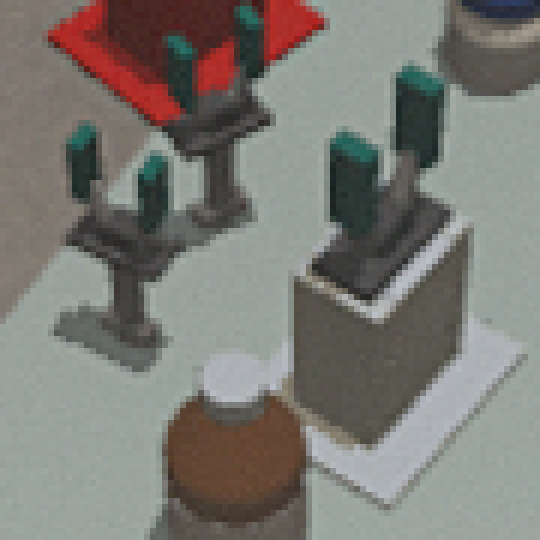

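View pics/c2.png

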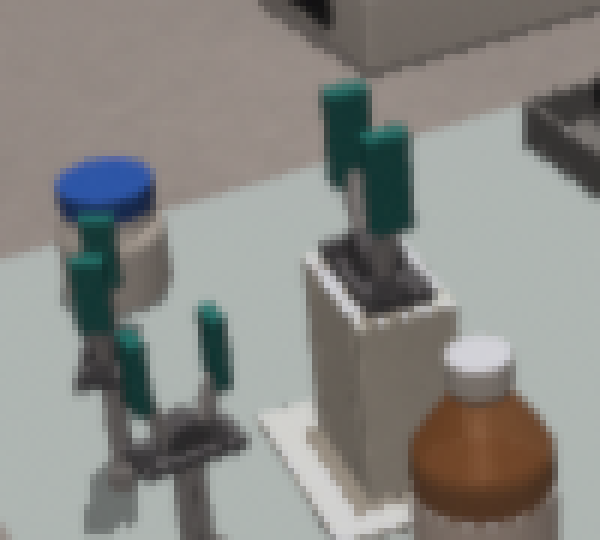

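View pics/c3.png

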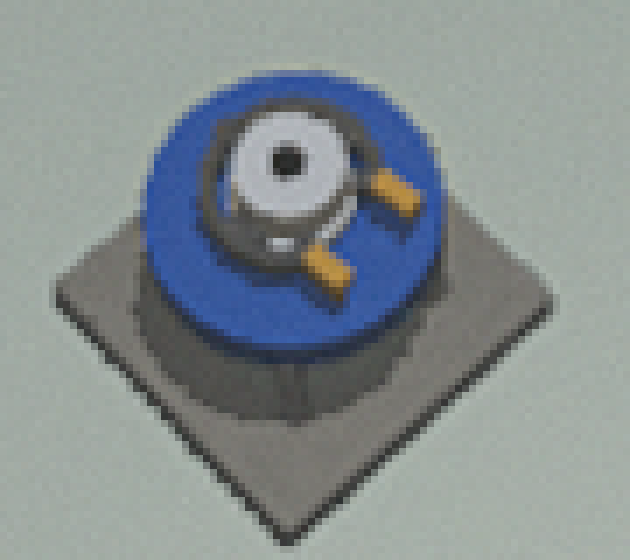

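View pics/c4.png

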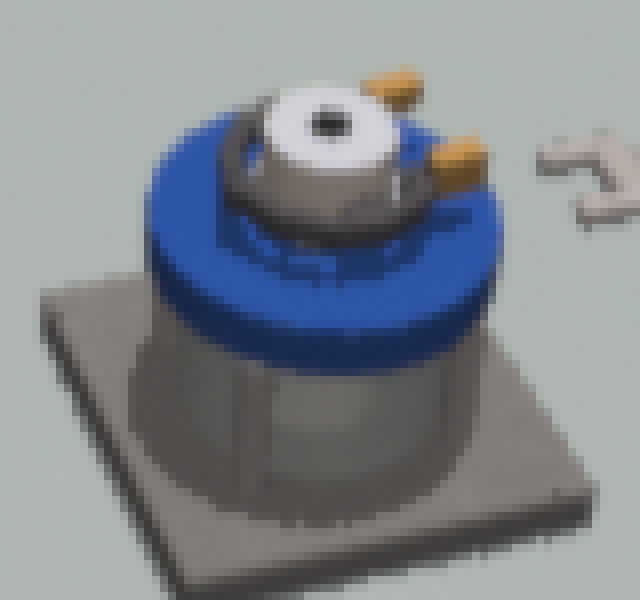

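```bash
cat > m1.py <<'E'
from h import *
a=load('scene0');b=load('side0')
P=lambda x,y,ox,oy,k:(ox+x/k-0.5,oy+y/k-0.5)
print('rim scene',[np.round(onz(a,*P(x,y,270,130,6),105),1) for x,y in((296,272),(375,318),(470,222))])
print('rim side',[np.round(onz(b,*P(x,y,220,150,6),105),1) for x,y in((304,256),(370,318),(457,302))])
def comps(c,mask,box,minA=8):
    x,y,w,h=box; m=np.zeros_like(mask); m[y:y+h,x:x+w]=mask[y:y+h,x:x+w]
    n,l,st,ce=cv2.connectedComponentsWithStats(m.astype(np.uint8))
    return [(l==i) for i in range(1,n) if st[i,4]>=minA]
for nm,c,bg,bc in(('scene',a,(318,138,30,35),(250,250,90,80)),('side',b,(270,160,25,32),(335,230,80,75))):
    im=c['image'].astype(int);R,G,B=im[...,0],im[...,1],im[...,2]
    print(nm,'grips')
    for k in comps(c,(G>R*1.6)&(G>40)&(G>=B),bg):
        pts=np.argwhere(k)[:,::-1]; hull=cv2.minAreaRect(pts.astype(np.float32)); print(k.sum(),pts.mean(0),hull, np.round(onz(c,*pts.mean(0),170),1))
    print(nm,'lugs')
    for k in comps(c,(R>150)&(R>B*1.6)&(G>80),bc,4):
        pts=np.argwhere(k)[:,::-1]; print(k.sum(),pts.mean(0),np.round(onz(c,*pts.mean(0),80+16.5+10),1))
    hsv=cv2.cvtColor(c['image'],cv2.COLOR_RGB2HSV)
    k=(B>R*1.8)&(B>80)
    q=comps(c,k,bc,100)[0]
    pts=np.argwhere(q)[:,::-1].astype(np.float32); h=cv2.convexHull(pts)[:,0]
    # hull points of blue -> onto z=85, fit circle robustly by known radius 52
    W=np.array([onz(c,u,v,85)[:2] for u,v in h]); 
    from scipy.optimize import least_squares
    r=least_squares(lambda p:np.hypot(*(W-p[:2]).T)-p[2],[*W.mean(0),52],loss='soft_l1',f_scale=1.5); print('gland',r.x)
    k=comps(c,(R>185)&(abs(R-B)<25),bc,20)
    for q in k:
        pts=np.argwhere(q)[:,::-1].astype(np.float32)
        h=cv2.convexHull(pts)[:,0];W=np.array([onz(c,u,v,116.5)[:2] for u,v in h]); r=least_squares(lambda p:np.hypot(*(W-p[:2]).T)-p[2],[*W.mean(0),20],loss='soft_l1',f_scale=1.); print('nose',len(pts),r.x)
E
python3 m1.py
```

```text
rim scene [array([474.8, 101.7, 105. ]), array([519.5,  95.8, 105. ]), array([530.9, 168.5, 105. ])]
rim side [array([482.9, 170.3, 105. ]), array([482.6, 102.7, 105. ]), array([523.2,  92.4, 105. ])]
scene grips
19 [339.63157895 143.15789474] ((339.67242431640625, 143.06895446777344), (6.870728015899658, 2.5997347831726074), 21.801406860351562) [495.5 180.2 170. ]
21 [328.61904762 154.38095238] ((328.800048828125, 154.40000915527344), (7.155416965484619, 2.683281421661377), 26.56505012512207) [489.1 129.3 170. ]
scene lugs
17 [306.17647059 276.94117647] [ 602.1 -184.5  106.5]
18 [296.38888889 287.61111111] [ 596.2 -219.   106.5]
gland [ 568.7956708  -198.54396491   51.34008749]
side grips
201 [281.039801   175.64179104] ((281.0901794433594, 175.99180603027344), (24.625720977783203, 12.493931770324707), 84.80557250976562) [502.9 132.8 170. ]
side lugs
13 [383.53846154 240.07692308] [ 604.4 -184.7  106.5]
11 [391.72727273 248.72727273] [ 598.5 -219.9  106.5]
gland [ 564.00712664 -202.86389798   51.5174645 ]
nose 110 [ 567.71009087 -198.44394416   18.52563899]
```

The close crops show the pair in the white stand (grips at scene (329,154) and (340,143)) is clearly the largest. Rim corners put the stand at about (503,133) with yaw about -8.5°. The column is near (567,-200) and the lugs near (603,-185) and (597,-219). I'll move above the stand and look with the wrist camera.

Call:
{"method": "apply_moves", "body": {"increments": [{"z":-20,"twist":-4.8},{"z":-20,"twist":-4.8},{"x":-34,"y":-32,"z":-2},{"x":-34,"y":-32,"z":-2},{"x":-34,"y":-32,"z":-2},{"x":-34,"y":-32,"z":-2},{"x":-34,"y":-32,"z":-2},{"x":-34,"y":-32,"z":-2},{"x":-34,"y":-32,"z":-2},{"x":-34,"y":-32,"z":-2}]}}

```text
invalid input at $.increments[0]: expected keys x, y, z, twist, gripper
```

```bash
cat >> h.py <<'E'
from scipy.spatial.transform import Rotation as Rn
def pose():
    from cell import readout
    s=readout.state(); w,x,y,z=s['orientation']; R=Rn.from_quat([x,y,z,w]).as_matrix()
    return s,np.array(s['eef_pos']),R
def togo(target,yawy=None):
    "target TCP xyz; yawy: wanted world angle (deg) of tool y"
    s,p,R=pose(); d=R.T@(np.array(target)-p)
    a=np.degrees(np.arctan2(R[1,1],R[0,1])); 
    print('t',round(s['t'],2),'tcp',np.round(p,1),'yang',round(a,2),'grip',round(s['grip_width'],2),'F',np.round(s['force'],1),'tz',np.round(R[:,2],3))
    print('inc',np.round(d,1),'twist',None if yawy is None else round(-(yawy-a),2))
E
python3 -c "
from h import *
togo([503,133,290],81.5)"
```

```text
t 0.15 tcp [178.5 546.2 224.3] yang 71.9 grip 91.32 F [ 0.   0.9 -0.3] tz [-0.    -0.001 -1.   ]
inc [-436.8 -292.1  -65.3] twist -9.6
```

Call:
{"method": "apply_moves", "body": {"increments": [{"x":0,"y":0,"z":-20,"twist":-4.8,"gripper":91},{"x":0,"y":0,"z":-20,"twist":-4.8,"gripper":91},{"x":-34,"y":-32,"z":-2,"twist":0,"gripper":91},{"x":-34,"y":-32,"z":-2,"twist":0,"gripper":91},{"x":-34,"y":-32,"z":-2,"twist":0,"gripper":91},{"x":-34,"y":-32,"z":-2,"twist":0,"gripper":91},{"x":-34,"y":-32,"z":-2,"twist":0,"gripper":91},{"x":-34,"y":-32,"z":-2,"twist":0,"gripper":91},{"x":-34,"y":-32,"z":-2,"twist":0,"gripper":91},{"x":-34,"y":-32,"z":-2,"twist":0,"gripper":91}]}}

```text
t: 1.15
eef_pos: [410.5, 251.5, 281.0]
orientation: [-0.0, 0.074, 0.997, 0.0]
force: [0.9, 1.6, 0.8]
grip_width: 91.0
```

```bash
python3 -c "
from h import *
togo([503,133,290],81.5)"
```

```text
t 1.15 tcp [410.5 251.5 281. ] yang 81.51 grip 91.05 F [0.9 1.6 0.8] tz [-0.  0. -1.]
inc [-109.  -103.5   -9.1] twist 0.01
```

Call:
{"method": "apply_moves", "body": {"increments": [{"x":-34,"y":-32,"z":-4,"twist":0,"gripper":91},{"x":-34,"y":-32,"z":-4,"twist":0,"gripper":91},{"x":-34,"y":-32,"z":-1,"twist":0,"gripper":91},{"x":-7,"y":-7,"z":0,"twist":0,"gripper":91},{"x":0,"y":0,"z":0,"twist":0,"gripper":91},{"x":0,"y":0,"z":0,"twist":0,"gripper":91}]}}

```text
t: 1.75
eef_pos: [501.6, 135.9, 289.6]
orientation: [-0.001, 0.074, 0.997, 0.0]
force: [-0.0, 1.1, 0.2]
grip_width: 91.2
```

```bash
python3 -c "
from h import *
togo([503,133,290],81.5)
c=snap('wrist','w1')
print(np.round(c['world_from_camera'],3)[:,3])"
```

```text
t 1.75 tcp [501.6 135.9 289.6] yang 81.52 grip 91.2 F [-0.   1.1  0.2] tz [-0.001  0.001 -1.   ]
inc [-1.8 -2.6 -0.4] twist 0.02
[420.491 148.368 450.63    1.   ]
```

View pics/w1.png

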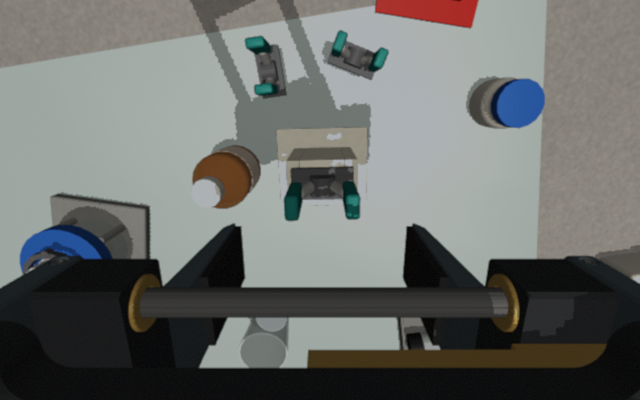

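The wrist view shows the big pliers with grips at (293,200) and (351,199). The rim is around (287..363, 170..200). Next I measure grip tops and rim corners.

```bash
python3 - <<'E'
from h import *
c=load('w1'); print(proj(c,[501.6,135.9,196]))
im=c['image'].astype(int);R,G,B=im[...,0],im[...,1],im[...,2]
m=((G>R*1.5)&(G>40)&(G>=B)).astype(np.uint8); m[:, :270]=0;m[:,380:]=0;m[:165]=0;m[235:]=0
n,l,st,ce=cv2.connectedComponentsWithStats(m); print(st[1:],ce[1:])
crop(c,265,115,120,115,6,'c5.png')
E
```

```text
[322.67055587 206.86598337]
[[293 182   1   1   1]
 [295 182   4   1   4]
 [353 183   1   1   1]
 [290 185   1   1   1]
 [354 185   1   1   1]
 [355 188   1   1   1]
 [356 191   1   1   1]
 [344 193  16  26 327]
 [285 195  15  25 317]
 [301 199   1   1   1]] [[293.         182.        ]
 [296.5        182.        ]
 [353.         183.        ]
 [290.         185.        ]
 [354.         185.        ]
 [355.         188.        ]
 [356.         191.        ]
 [351.96330275 205.62691131]
 [291.2555205  207.17350158]
 [301.         199.        ]]
```

View pics/c5.png

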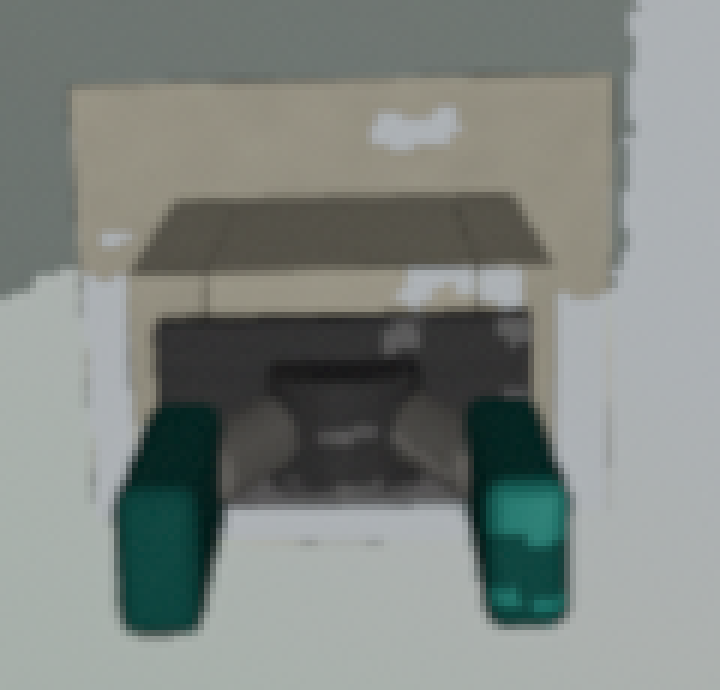

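```bash
python3 - <<'E'
from h import *
c=load('w1');Z=lambda x,y,z:onz(c,265+x/6-.5,115+y/6-.5,z)[:2]
L=Z(165,560,196);R_=Z(527,553,196);print(L,R_,(L+R_)/2,R_-L,np.linalg.norm(R_-L),np.degrees(np.arctan2(*(R_-L)[::-1])))
for q in [((122,488),(118,628)),((487,482),(487,620))]: a=Z(*q[0],196);b=Z(*q[1],196);print('griplen',np.linalg.norm(b-a))
a=Z(133,272,105);b=Z(553,270,105);e=Z(340,541,105);print('rim',a,b,np.linalg.norm(a-b),np.degrees(np.arctan2(*(b-a)[::-1])),'near mid',e, (a+b)/2)
m=(a+b)/2; yv=(b-a)/np.linalg.norm(b-a); xv=np.array([yv[1],-yv[0]]); print('centre',m+25*xv,(e-m)@xv)
p=[Z(157,322,113),Z(530,312,113)];print('plate',p,np.linalg.norm(p[1]-p[0]),'ctr',(p[0]+p[1])/2+17*xv)
E
```

```text
[498.74677154 111.20667502] [504.97600164 159.66785075] [501.86138659 135.43726288] [ 6.22923011 48.46117573] 48.859890105689146 82.67532922555164
griplen 19.89796399989821
griplen 19.542794793194236
rim [473.53110324 101.64157668] [484.05341001 174.60445528] 73.71770881874707 81.79369543255308 near mid [527.83819123 130.18812195] [478.79225663 138.12301598]
centre [503.5362699  134.55456989] 49.676339919279236
plate [array([481.47616986, 105.26579158]), array([489.24276095, 169.20714258])] 64.41130572059062 ctr [502.18539443 134.80992374]
```

Grip centre is (502,135), plate centre (502,135) and rim centre (503,134.5), all in agreement, with yaw about 82°. Descending.

Call:
{"method": "apply_moves", "body": {"increments": [{"x":-0.5,"y":-0.8,"z":30,"twist":-0.5,"gripper":91},{"x":0,"y":0,"z":35,"twist":0,"gripper":91},{"x":0,"y":0,"z":35,"twist":0,"gripper":91},{"x":0,"y":0,"z":20,"twist":0,"gripper":91},{"x":0,"y":0,"z":8,"twist":0,"gripper":80},{"x":0,"y":0,"z":0,"twist":0,"gripper":70},{"x":0,"y":0,"z":0,"twist":0,"gripper":65},{"x":0,"y":0,"z":0,"twist":0,"gripper":63}]}}

```text
t: 2.6
eef_pos: [503.6, 134.9, 163.4]
orientation: [0.001, 0.069, 0.998, 0.001]
force: [0.1, 0.4, -0.5]
grip_width: 63.9
```

```bash
python3 -c "
from h import *
togo([502,135,162],82)
c=snap('wrist','w2')"
```

```text
t 2.6 tcp [503.6 134.9 163.4] yang 82.03 grip 63.9 F [ 0.1  0.4 -0.5] tz [ 0.003  0.001 -1.   ]
inc [ 1.6 -0.1  1.4] twist 0.03
```

View pics/w2.png

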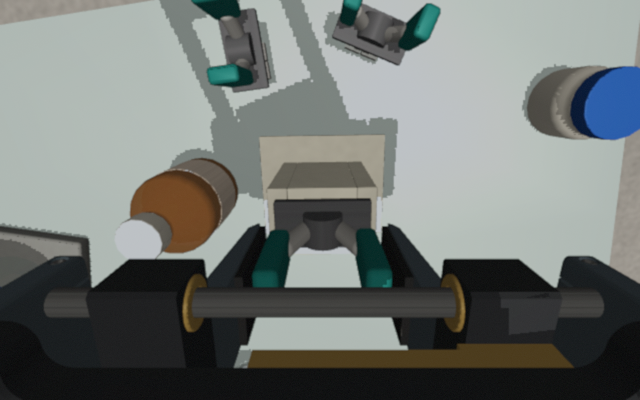

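The grips sit centred between the fingers (plate 275..372, row 200..248). I'll close gently.

Call:
{"method": "apply_moves", "body": {"increments": [{"x":1,"y":0,"z":1,"twist":0,"gripper":61},{"x":0,"y":0,"z":0,"twist":0,"gripper":58.5},{"x":0,"y":0,"z":0,"twist":0,"gripper":58},{"x":0,"y":0,"z":0,"twist":0,"gripper":58},{"x":0,"y":0,"z":0,"twist":0,"gripper":58}]}}

```text
t: 3.15
eef_pos: [503.6, 134.7, 164.7]
orientation: [0.003, 0.07, 0.998, 0.001]
force: [-2.1, 0.4, 14.9]
grip_width: 57.8
```

```bash
python3 -c "
from h import *
togo([502,135,162],82)"
```

```text
t 3.15 tcp [503.6 134.7 164.7] yang 82.02 grip 57.79 F [-2.1  0.4 14.9] tz [ 0.006  0.001 -1.   ]
inc [1.7 0.1 2.7] twist 0.02
```

The upward push came from the grips arcing up as they were squeezed (about 1–2 mm). Now a slow lift.

Call:
{"method": "apply_moves", "body": {"increments": [{"x":0,"y":0,"z":-2,"twist":0,"gripper":58},{"x":0,"y":0,"z":-4,"twist":0,"gripper":58},{"x":0,"y":0,"z":-12,"twist":0,"gripper":58},{"x":0,"y":0,"z":-12,"twist":0,"gripper":58},{"x":0,"y":0,"z":0,"twist":0,"gripper":58}]}}

```text
t: 3.65
eef_pos: [503.0, 134.8, 193.0]
orientation: [0.002, 0.07, 0.998, 0.001]
force: [0.6, -0.4, -2.7]
grip_width: 58.3
```

```bash
python3 -c "
from h import *
togo([502,135,162],82)
c=snap('side','s2')
crop(c,220,120,100,110,5,'c6.png')
c=snap('wrist','w3')"
```

```text
t 3.65 tcp [503.  134.8 193. ] yang 82.01 grip 58.33 F [ 0.6 -0.4 -2.7] tz [ 0.004  0.001 -1.   ]
inc [ 1.2  0.  31. ] twist 0.01
```

View pics/c6.png

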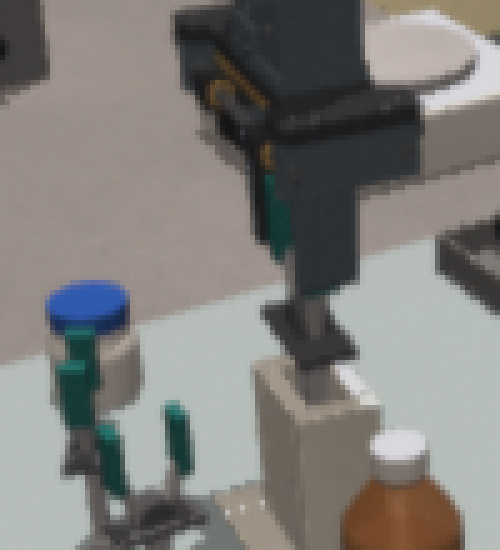

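View pics/w3.png

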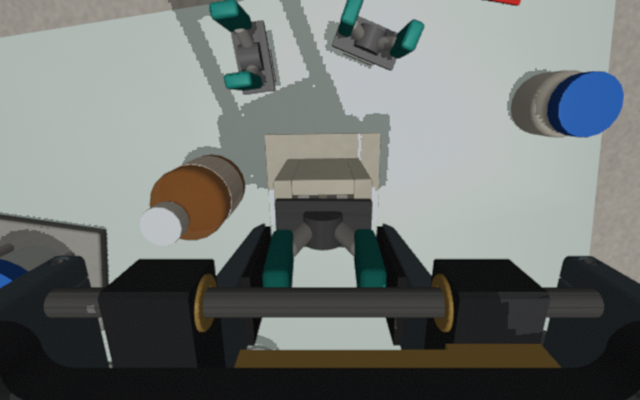

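The pliers lifted cleanly, with the plate level and reading 2.7 N. Raising them above everything and moving toward the column.

Call:
{"method": "apply_moves", "body": {"increments": [{"x":0,"y":0,"z":-15,"twist":0,"gripper":58},{"x":0,"y":0,"z":-25,"twist":0,"gripper":58},{"x":0,"y":0,"z":-30,"twist":0,"gripper":58},{"x":0,"y":0,"z":-30,"twist":0,"gripper":58},{"x":0,"y":0,"z":-25,"twist":0,"gripper":58},{"x":-5,"y":-8,"z":-12,"twist":0,"gripper":58},{"x":-11,"y":-18,"z":0,"twist":0,"gripper":58},{"x":-18,"y":-31,"z":0,"twist":0,"gripper":58},{"x":-18,"y":-31,"z":0,"twist":0,"gripper":58},{"x":-18,"y":-31,"z":0,"twist":0,"gripper":58}]}}

```text
t: 4.75
eef_pos: [554.5, 5.1, 326.6]
orientation: [-0.001, 0.07, 0.998, -0.0]
force: [0.7, 0.8, -2.0]
grip_width: 58.2
```

Call:
{"method": "apply_moves", "body": {"increments": [{"x":-18,"y":-31,"z":0,"twist":0,"gripper":58},{"x":-18,"y":-31,"z":0,"twist":0,"gripper":58},{"x":-18,"y":-31,"z":0,"twist":0,"gripper":58},{"x":-18,"y":-31,"z":0,"twist":0,"gripper":58},{"x":-18,"y":-31,"z":0,"twist":0,"gripper":58},{"x":-13,"y":-23,"z":0,"twist":0,"gripper":58},{"x":-8,"y":-14,"z":0,"twist":0,"gripper":58},{"x":0,"y":0,"z":0,"twist":0,"gripper":58},{"x":0,"y":0,"z":0,"twist":0,"gripper":58},{"x":0,"y":0,"z":0,"twist":0,"gripper":58}]}}

```text
t: 5.75
eef_pos: [637.4, -197.3, 328.1]
orientation: [-0.0, 0.069, 0.998, 0.0]
force: [0.6, -0.8, -2.4]
grip_width: 57.5
```

```bash
python3 -c "
from h import *
togo([599,-202,330],82)
c=snap('wrist','w4')"
```

```text
t 5.75 tcp [ 637.4 -197.3  328.1] yang 82.08 grip 57.55 F [ 0.6 -0.8 -2.4] tz [-0.     0.001 -1.   ]
inc [37.4 -9.9 -1.9] twist 0.08
```

View pics/w4.png

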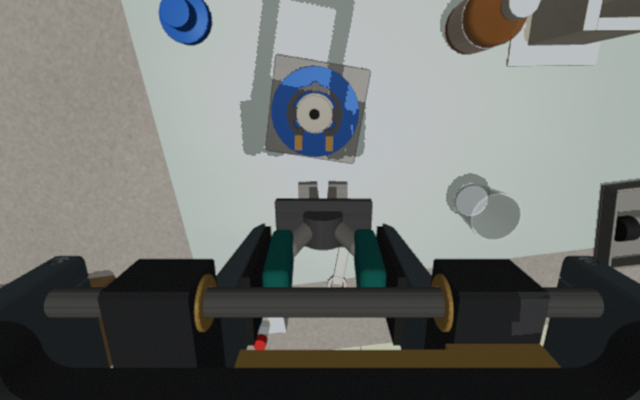

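The wrist view shows the ring clear at (315,112), lugs at (298,142) and (329,143), and the pliers' shoulders and tips at (323,190). Measuring these.

```bash
cat > m2.py <<'E'
from h import *
import sys
from scipy.optimize import least_squares
def meas(tag,box,zl=109.5):
    c=load(tag); im=c['image'].astype(int);R,G,B=im[...,0],im[...,1],im[...,2]
    x,y,w,h=box; bm=np.zeros(R.shape,bool); bm[y:y+h,x:x+w]=1
    m=((R>B*1.5)&(R>90)&bm).astype(np.uint8)
    n,l,st,ce=cv2.connectedComponentsWithStats(m); C=[]
    for i in range(1,n):
        if st[i,4]>15:
            pts=np.argwhere(l==i)[:,::-1].astype(np.float32); r=cv2.minAreaRect(pts); print('lug',st[i],r[0],r[1],r[2]); C.append(onz(c,*r[0],zl)); print(np.round(C[-1],1))
    if len(C)==2:
        C.sort(key=lambda p:p[1]); d=C[1]-C[0]; print('mid',(C[0]+C[1])/2,'dist',np.linalg.norm(d),'ang',np.degrees(np.arctan2(d[1],d[0])))
    m=((B>R*1.6)&(B>60)&bm); pts=np.argwhere(m)[:,::-1].astype(np.float32); hl=cv2.convexHull(pts)[:,0]
    W=np.array([onz(c,u,v,85)[:2] for u,v in hl]); r=least_squares(lambda p:np.hypot(*(W-p[:2]).T)-p[2],[*W.mean(0),52],loss='soft_l1',f_scale=1.); print('gland',r.x)
    m=((R>140)&(abs(R-B)<45)&bm).astype(np.uint8); n,l,st,ce=cv2.connectedComponentsWithStats(m)
    i=1+np.argmax(st[1:,4]); pts=np.argwhere(l==i)[:,::-1].astype(np.float32); hl=cv2.convexHull(pts)[:,0]
    W=np.array([onz(c,u,v,116.5)[:2] for u,v in hl]); r=least_squares(lambda p:np.hypot(*(W-p[:2]).T)-p[2],[*W.mean(0),20],loss='soft_l1',f_scale=1.); print('nose',st[i],r.x)
if __name__=='__main__':
    meas('w4',(265,62,100,100)); c=load('w4'); crop(c,262,50,110,165,5,'c7.png')
E
python3 m2.py
```

```text
lug [295 135   7  15 102] (298.0, 142.0) (14.0, 6.0) 90.0
[ 596.7 -220.1  109.5]
lug [326 136   7  15  97] (329.0, 143.0) (14.0, 6.0) 90.0
[ 602.7 -185.3  109.5]
mid [ 599.70356092 -202.6639761   109.5       ] dist 35.323496463904064 ang 80.24969488812901
gland [ 568.1285783  -197.36222442   51.60575931]
nose [297  94  36  38 970] [ 567.3248026  -196.48445741   20.02364219]
```

```bash
python3 -c "
from h import *
c=load('w4'); crop(c,262,60,110,90,7,'c7.png'); crop(c,280,165,90,60,8,'c8.png')"
```

```text
(no output)
```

View pics/c7.png

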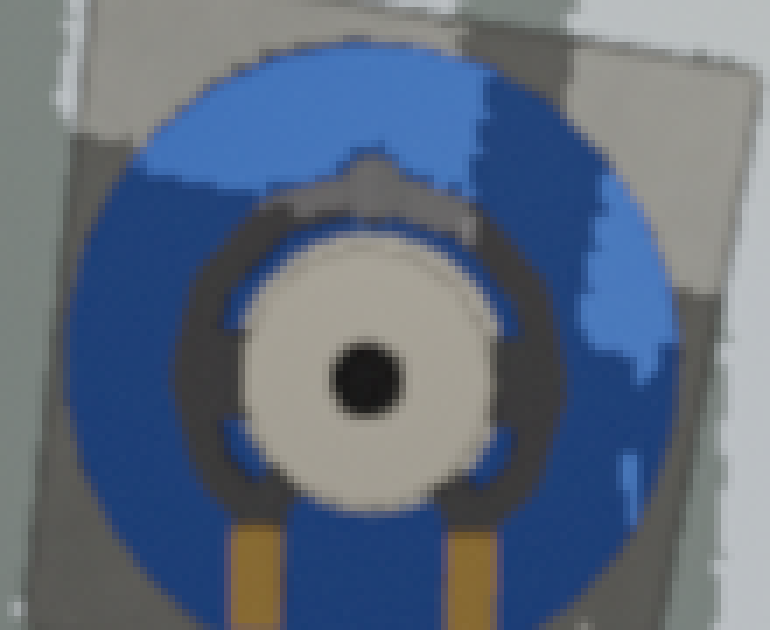

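View pics/c8.png

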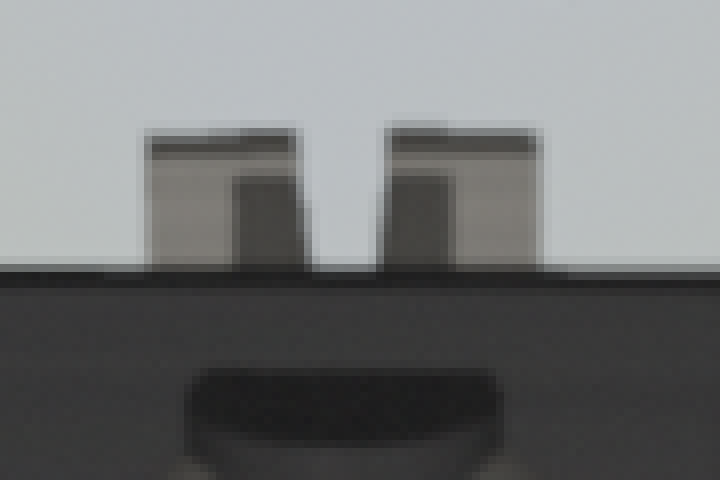

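```bash
python3 - <<'E'
from h import *
c=load('w4'); p=np.array([637.4,-197.3]); a=np.radians(82.08); y=np.array([np.cos(a),np.sin(a)]); x=np.array([-y[1],y[0]])
for z in (182,185):
    q=[onz(c,280+u/8-.5,165+v/8-.5,z)[:2] for u,v in((145,131),(297,131),(388,131),(540,131))]
    print(z,[np.round([(k-p)@x,(k-p)@y],2) for k in q])
for z in(186,190):
    q=onz(c,320,165+157/8-.5,z)[:2]; print(z,(q-p)@x)
# plate edges z? plate top at tip+104
for z in (274,):
    q=[onz(c,u,v,z)[:2] for u,v in((276,199),(372,199))]; print([np.round([(k-p)@x,(k-p)@y],2) for k in q])
E
```

```text
182 [array([  9.03, -23.89]), array([ 9.03, -5.78]), array([9.02, 5.07]), array([ 9.02, 23.19])]
185 [array([  9.74, -23.65]), array([ 9.74, -5.72]), array([9.74, 5.02]), array([ 9.74, 22.96])]
186 6.831886960378016
190 7.827599748199283
[array([ 18.35, -31.59]), array([18.34, 33.57])]
```

The lug line is at 80.2°, and its midpoint (599.7,-202.7) is 33 mm from the nose centre, as expected. The tip offset in the tool is about (+1.1,-0.3). I approach to about 10 mm above the lugs and narrow the tips a bit.

Call:
{"method": "apply_moves", "body": {"increments": [{"x":0,"y":0,"z":0,"twist":1.9,"gripper":59},{"x":8,"y":-3,"z":5,"twist":0,"gripper":59.7},{"x":12,"y":-4,"z":12,"twist":0,"gripper":59.7},{"x":11,"y":-3,"z":14,"twist":0,"gripper":59.7},{"x":5.2,"y":-1.4,"z":14,"twist":0,"gripper":59.7},{"x":0,"y":0,"z":8,"twist":0,"gripper":59.7},{"x":0,"y":0,"z":0,"twist":0,"gripper":59.7},{"x":0,"y":0,"z":0,"twist":0,"gripper":59.7}]}}

```text
t: 6.6
eef_pos: [600.7, -203.2, 275.6]
orientation: [0.001, 0.086, 0.996, -0.0]
force: [-0.2, 0.3, -1.4]
grip_width: 59.6
```

```bash
python3 -c "
from h import *
togo([599.8,-202.4,254.7],80.2)
c=snap('wrist','w5'); crop(c,262,110,125,105,6,'c9.png')
c=snap('side','s5'); crop(c,320,170,120,140,5,'c10.png')"
```

```text
t 6.6 tcp [ 600.7 -203.2  275.6] yang 80.15 grip 59.64 F [-0.2  0.3 -1.4] tz [ 0.001 -0.    -1.   ]
inc [ 1.1  0.7 20.9] twist -0.05
```

View pics/c9.png

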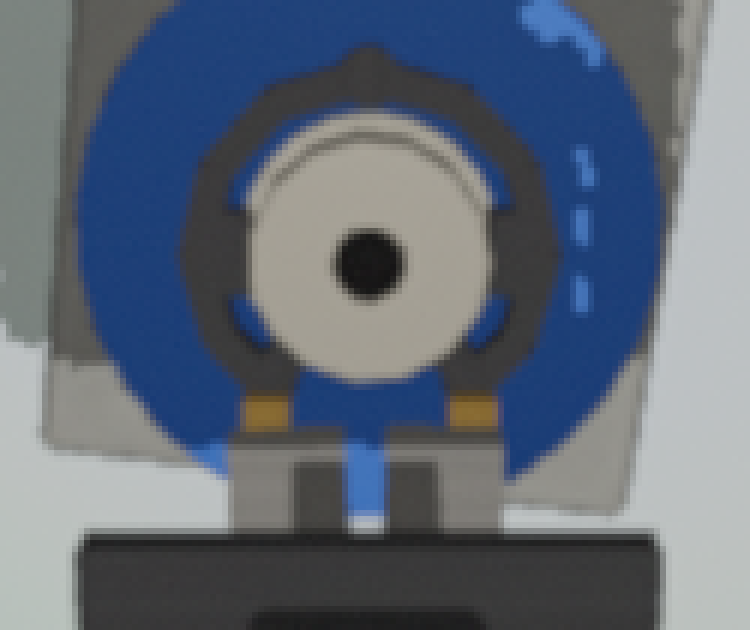

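View pics/c10.png

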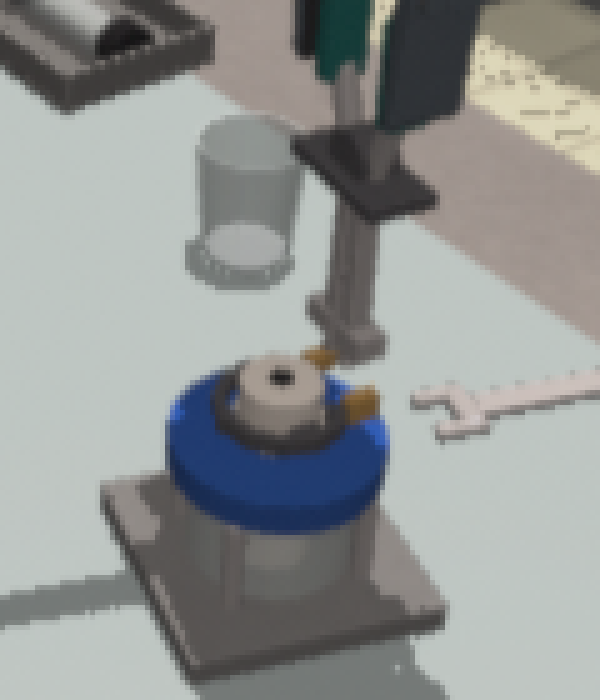

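```bash
python3 - <<'E'
from h import *
c=load('w5'); p=np.array([600.7,-203.2]); a=np.radians(80.15); y=np.array([np.cos(a),np.sin(a)]); x=np.array([-y[1],y[0]])
f=lambda u,v,z:np.round([(onz(c,262+u/6-.5,110+v/6-.5,z)[:2]-p)@k for k in(x,y)],2)
print('shoulders',f(230,431,130.4),f(502,431,130.4),'lug near end',f(268,394,109.5),f(475,394,109.5),'nose c',f(370,262,116.5),(np.array([567.3,-196.5])-p)@x, 'hinge top',f(370,45,104.5), 'shaft shoulder')
E
```

```text
shoulders [  8.52 -21.86] [ 8.53 21.25] lug near end [  9.87 -16.85] [ 9.87 18.01] nose c [33.21  0.33] 34.053814926332045 hinge top [66.67  0.33] shaft shoulder
```

The tip needs +2 in x and +0.9 in y. Then I descend into the gap.

Call:
{"method": "apply_moves", "body": {"increments": [{"x":2,"y":0.9,"z":0,"twist":0,"gripper":59.7},{"x":0,"y":0,"z":4,"twist":0,"gripper":59.7},{"x":0,"y":0,"z":5,"twist":0,"gripper":59.7},{"x":0,"y":0,"z":5,"twist":0,"gripper":59.7},{"x":0,"y":0,"z":3,"twist":0,"gripper":59.7},{"x":0,"y":0,"z":0,"twist":0,"gripper":59.7}]}}

```text
t: 7.3
eef_pos: [598.0, -202.3, 257.0]
orientation: [-0.001, 0.086, 0.996, 0.0]
force: [-0.7, 0.9, -2.0]
grip_width: 59.8
```

```bash
python3 -c "
from h import *
togo([599.8,-202.4,254.7],80.2)
c=snap('wrist','w6'); crop(c,262,110,125,105,6,'c11.png')
c=snap('side','s6'); crop(c,340,200,100,100,7,'c12.png')"
```

```text
t 7.3 tcp [ 598.  -202.3  257. ] yang 80.1 grip 59.84 F [-0.7  0.9 -2. ] tz [-0.001  0.001 -1.   ]
inc [-1.8  0.2  2.3] twist -0.1
```

View pics/c11.png

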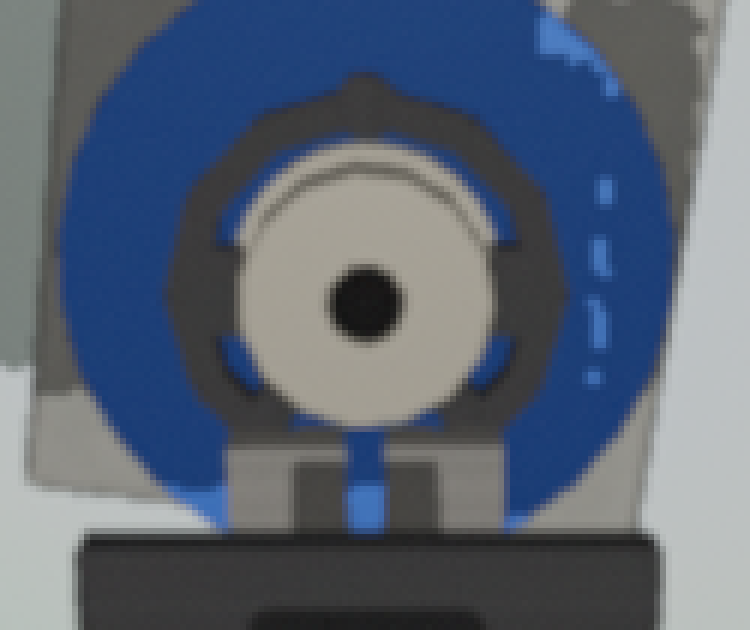

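View pics/c12.png

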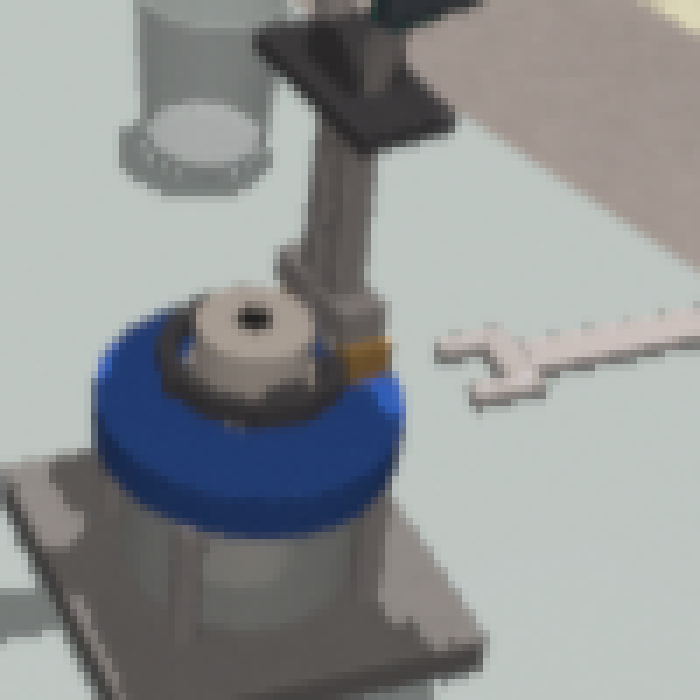

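The blades stand in the gap, centred, with the shoulders still about 2 mm above the lug tops. I ease down until contact.

Call:
{"method": "apply_moves", "body": {"increments": [{"x":0,"y":0,"z":1,"twist":0,"gripper":59.7},{"x":0,"y":0,"z":0.7,"twist":0,"gripper":59.7},{"x":0,"y":0,"z":0,"twist":0,"gripper":59.7}]}}

```text
t: 7.7
eef_pos: [598.3, -202.4, 256.2]
orientation: [0.0, 0.086, 0.996, 0.0]
force: [0.5, -0.4, -3.0]
grip_width: 59.7
```

```bash
python3 -c "
from h import *
togo([599.8,-202.4,254.7],80.2)
c=snap('side','s7'); crop(c,340,200,100,100,7,'c13.png')"
```

```text
t 7.7 tcp [ 598.3 -202.4  256.2] yang 80.11 grip 59.71 F [ 0.5 -0.4 -3. ] tz [ 0.  0. -1.]
inc [-1.5  0.3  1.5] twist -0.09
```

View pics/c13.png

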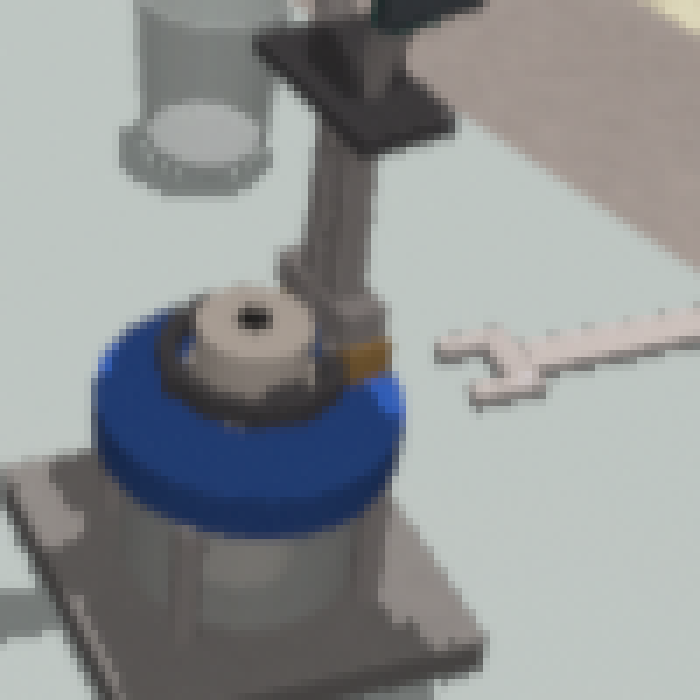

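Call:
{"method": "apply_moves", "body": {"increments": [{"x":0,"y":0,"z":0.8,"twist":0,"gripper":59.7},{"x":0,"y":0,"z":0.6,"twist":0,"gripper":59.7},{"x":0,"y":0,"z":0,"twist":0,"gripper":59.7}]}}

```text
t: 8.05
eef_pos: [598.3, -202.4, 254.7]
orientation: [-0.0, 0.086, 0.996, 0.0]
force: [-0.4, -1.1, -2.3]
grip_width: 60.0
```

```bash
python3 -c "
from h import *
togo([599.8,-202.4,254.7],80.2)"
```

```text
t 8.05 tcp [ 598.3 -202.4  254.7] yang 80.11 grip 60.01 F [-0.4 -1.1 -2.3] tz [-0.  0. -1.]
inc [-1.5  0.3 -0. ] twist -0.09
```

Call:
{"method": "apply_moves", "body": {"increments": [{"x":0,"y":0,"z":0.7,"twist":0,"gripper":59.7},{"x":0,"y":0,"z":0.6,"twist":0,"gripper":59.7},{"x":0,"y":0,"z":0,"twist":0,"gripper":59.7}]}}

```text
t: 8.35
eef_pos: [598.3, -202.4, 253.4]
orientation: [-0.0, 0.086, 0.996, 0.0]
force: [-0.5, -0.1, -2.0]
grip_width: 59.6
```

```bash
python3 -c "
from h import *
togo([599.8,-202.4,254.7],80.2)
c=snap('side','s8'); crop(c,340,200,100,100,7,'c14.png')"
```

```text
t 8.35 tcp [ 598.3 -202.4  253.4] yang 80.11 grip 59.6 F [-0.5 -0.1 -2. ] tz [-0.  0. -1.]
inc [-1.5  0.3 -1.3] twist -0.09
```

View pics/c14.png

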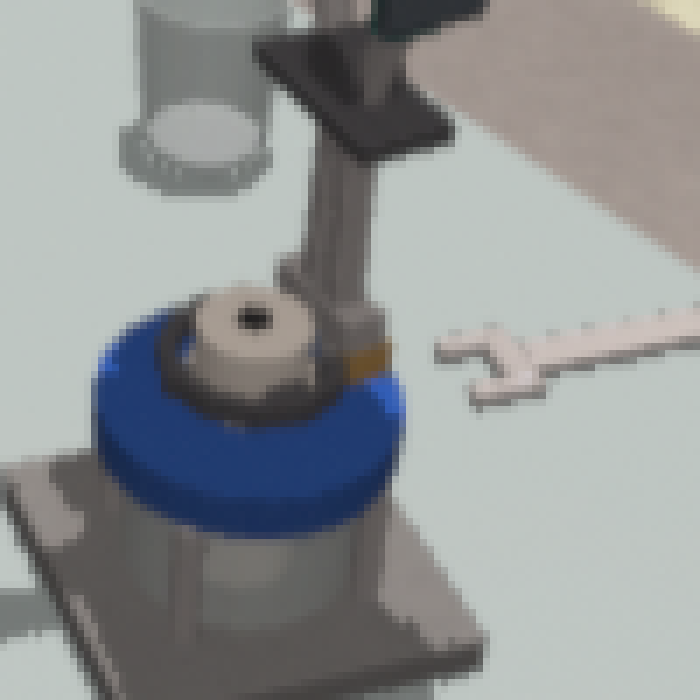

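Still no contact, and the shoulders are nearly on the lugs. Continuing down.

Call:
{"method": "apply_moves", "body": {"increments": [{"x":0,"y":0,"z":0.6,"twist":0,"gripper":59.7},{"x":0,"y":0,"z":0.4,"twist":0,"gripper":59.7},{"x":0,"y":0,"z":0,"twist":0,"gripper":59.7}]}}

```text
t: 8.7
eef_pos: [598.5, -202.5, 253.0]
orientation: [0.001, 0.086, 0.996, -0.0]
force: [-0.1, 0.8, 0.7]
grip_width: 59.4
```

```bash
python3 -c "
from h import *
togo([599.8,-202.4,254.7],80.2)"
```

```text
t 8.7 tcp [ 598.5 -202.5  253. ] yang 80.11 grip 59.43 F [-0.1  0.8  0.7] tz [ 0.001 -0.    -1.   ]
inc [-1.2  0.3 -1.7] twist -0.09
```

Contact at about 3 N. Squeezing in steps while following the grips' rise.

Call:
{"method": "apply_moves", "body": {"increments": [{"x":0,"y":0,"z":-0.4,"twist":0,"gripper":57},{"x":0,"y":0,"z":-0.4,"twist":0,"gripper":55},{"x":0,"y":0,"z":-0.4,"twist":0,"gripper":53},{"x":0,"y":0,"z":0,"twist":0,"gripper":53}]}}

```text
t: 9.1
eef_pos: [598.1, -203.0, 253.3]
orientation: [-0.0, 0.086, 0.996, -0.001]
force: [0.3, -2.2, -1.6]
grip_width: 53.1
```

```bash
python3 -c "
from h import *
togo([599.8,-202.4,254.7],80.2)
c=snap('wrist','w9'); crop(c,262,110,125,105,6,'c15.png')"
```

```text
t 9.1 tcp [ 598.1 -203.   253.3] yang 80.12 grip 53.06 F [ 0.3 -2.2 -1.6] tz [-0.001 -0.001 -1.   ]
inc [-1.5  0.9 -1.4] twist -0.08
```

View pics/c15.png

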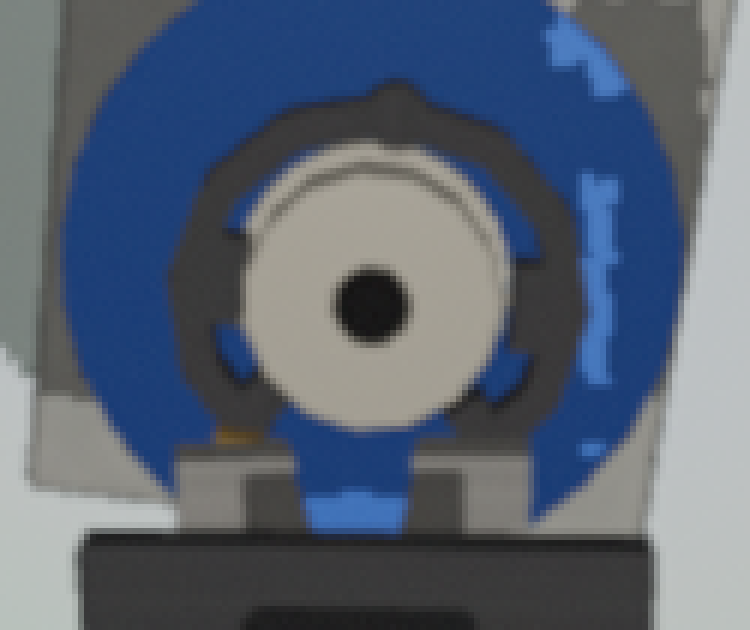

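The ring opens, but the tips sit about 3 mm to the -y side (shoulder mid at column 352, nose at 371). I'll finish the squeeze and then re-centre.

Call:
{"method": "apply_moves", "body": {"increments": [{"x":0,"y":0.5,"z":-0.2,"twist":0,"gripper":51},{"x":0,"y":0.5,"z":-0.2,"twist":0,"gripper":49},{"x":0,"y":0.5,"z":-0.2,"twist":0,"gripper":47},{"x":0,"y":0.5,"z":0,"twist":0,"gripper":47}]}}

```text
t: 9.55
eef_pos: [598.5, -200.3, 254.1]
orientation: [-0.0, 0.086, 0.996, 0.0]
force: [0.7, -1.0, -2.5]
grip_width: 47.0
```

```bash
python3 -c "
from h import *
togo([599.8,-202.4,254.7],80.2)
c=snap('wrist','w10'); crop(c,262,110,125,105,6,'c16.png')"
```

```text
t 9.55 tcp [ 598.5 -200.3  254.1] yang 80.12 grip 47.04 F [ 0.7 -1.  -2.5] tz [-0.001  0.    -1.   ]
inc [-1.7 -1.9 -0.6] twist -0.08
```

View pics/c16.png

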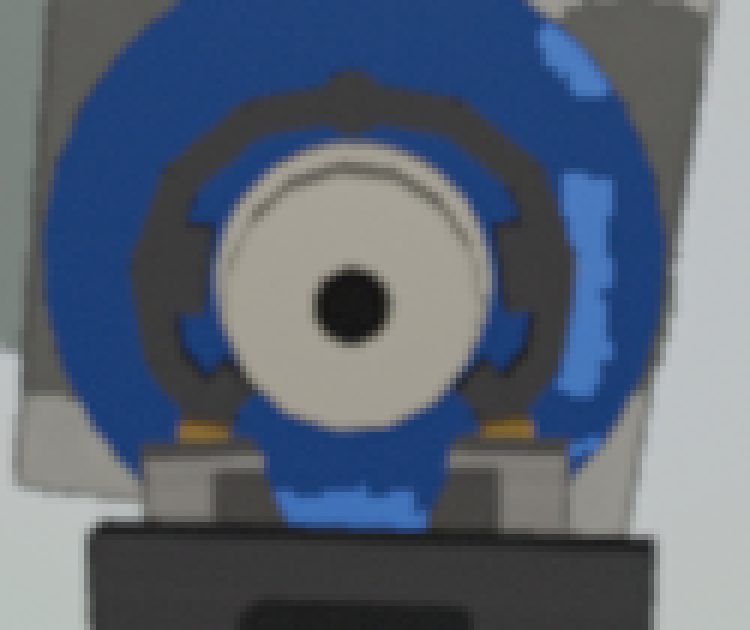

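Call:
{"method": "apply_moves", "body": {"increments": [{"x":0,"y":0,"z":-0.3,"twist":0,"gripper":45},{"x":0,"y":0,"z":-0.3,"twist":0,"gripper":43},{"x":0,"y":0,"z":0,"twist":0,"gripper":41},{"x":0,"y":0,"z":0,"twist":0,"gripper":40}]}}

```text
t: 10.0
eef_pos: [598.6, -200.5, 255.0]
orientation: [0.0, 0.086, 0.996, 0.0]
force: [1.0, 0.8, -3.1]
grip_width: 42.8
```

```bash
python3 -c "
from h import *
togo([599.8,-202.4,254.7],80.2)
c=snap('wrist','w11'); crop(c,262,110,125,105,6,'c17.png')
c=snap('side','s11'); crop(c,340,190,100,100,7,'c18.png')"
```

```text
t 10.0 tcp [ 598.6 -200.5  255. ] yang 80.11 grip 42.81 F [ 1.   0.8 -3.1] tz [ 0.  0. -1.]
inc [-1.5 -1.7  0.3] twist -0.09
```

View pics/c17.png

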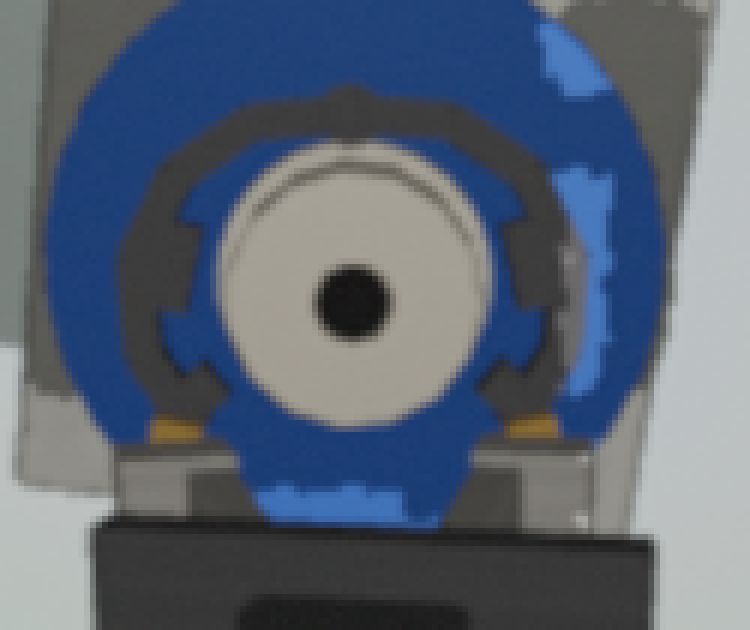

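View pics/c18.png

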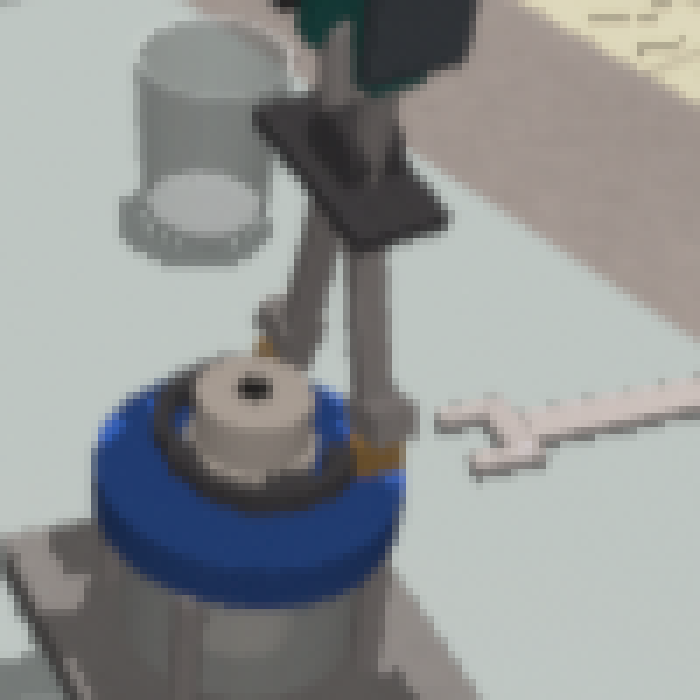

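The ring is fully spread (pads at columns 200 and 510, nose centre at 352), but its back touches the shaft at row 138. It needs about +2.3 mm in tool x.

Call:
{"method": "apply_moves", "body": {"increments": [{"x":1.2,"y":0.2,"z":0,"twist":0,"gripper":40},{"x":1.2,"y":0.2,"z":0,"twist":0,"gripper":40},{"x":0,"y":0,"z":0,"twist":0,"gripper":40}]}}

```text
t: 10.4
eef_pos: [596.1, -199.5, 255.0]
orientation: [-0.0, 0.086, 0.996, 0.0]
force: [0.0, 0.4, -2.2]
grip_width: 42.5
```

```bash
python3 -c "
from h import *
togo([599.8,-202.4,254.7],80.2)
c=snap('wrist','w12'); crop(c,262,110,125,105,6,'c19.png')"
```

```text
t 10.4 tcp [ 596.1 -199.5  255. ] yang 80.11 grip 42.52 F [ 0.   0.4 -2.2] tz [-0.  0. -1.]
inc [-4.1 -2.2  0.3] twist -0.09
```

View pics/c19.png

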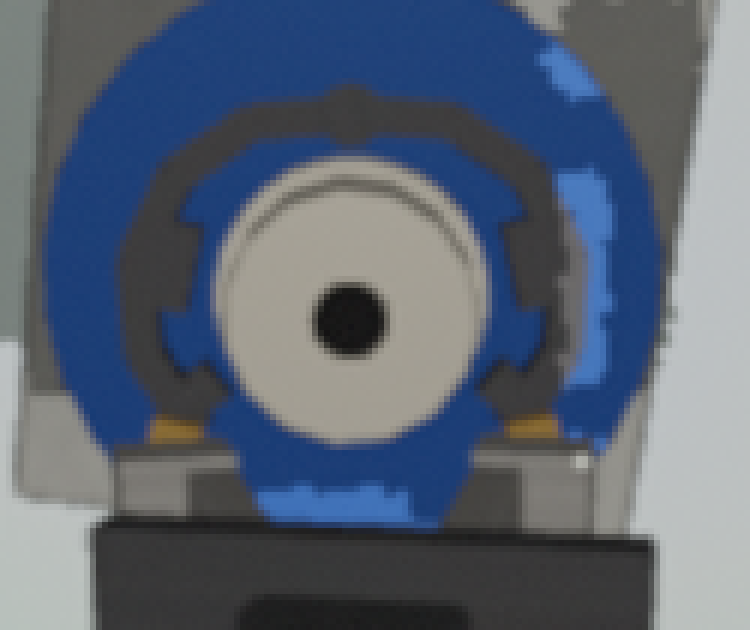

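Now clear all round. A small -0.4 in y, then slide down.

Call:
{"method": "apply_moves", "body": {"increments": [{"x":-0.2,"y":-0.5,"z":1,"twist":0,"gripper":40},{"x":0,"y":0,"z":2,"twist":0,"gripper":40},{"x":0,"y":0,"z":2,"twist":0,"gripper":40},{"x":0,"y":0,"z":2,"twist":0,"gripper":40},{"x":0,"y":0,"z":0,"twist":0,"gripper":40}]}}

```text
t: 10.95
eef_pos: [596.4, -200.2, 247.5]
orientation: [-0.0, 0.086, 0.996, 0.0]
force: [0.1, -0.4, -2.2]
grip_width: 43.1
```

```bash
python3 -c "
from h import *
togo([599.8,-202.4,254.7],80.2)
c=snap('wrist','w13'); crop(c,262,110,125,105,6,'c20.png')
c=snap('side','s13'); crop(c,340,190,100,100,7,'c21.png')"
```

```text
t 10.95 tcp [ 596.4 -200.2  247.5] yang 80.11 grip 43.09 F [ 0.1 -0.4 -2.2] tz [-0.001  0.    -1.   ]
inc [-3.7 -1.6 -7.2] twist -0.09
```

View pics/c20.png

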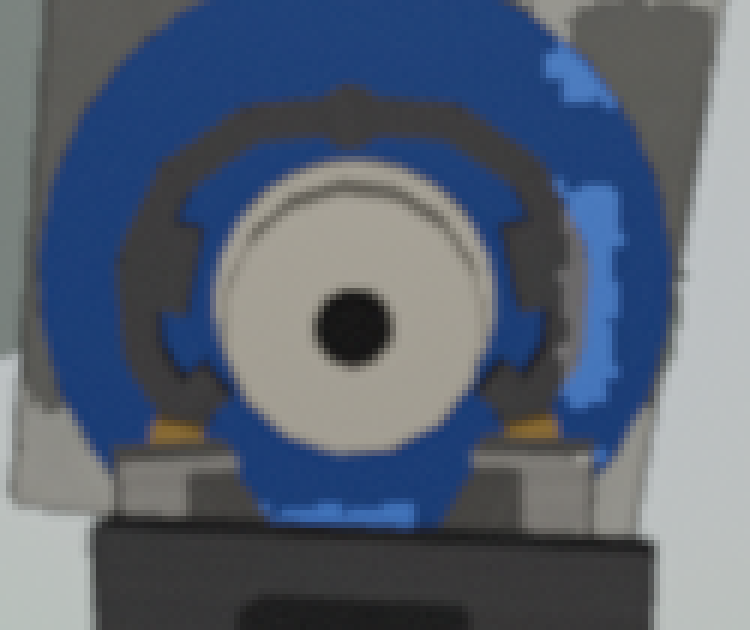

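View pics/c21.png

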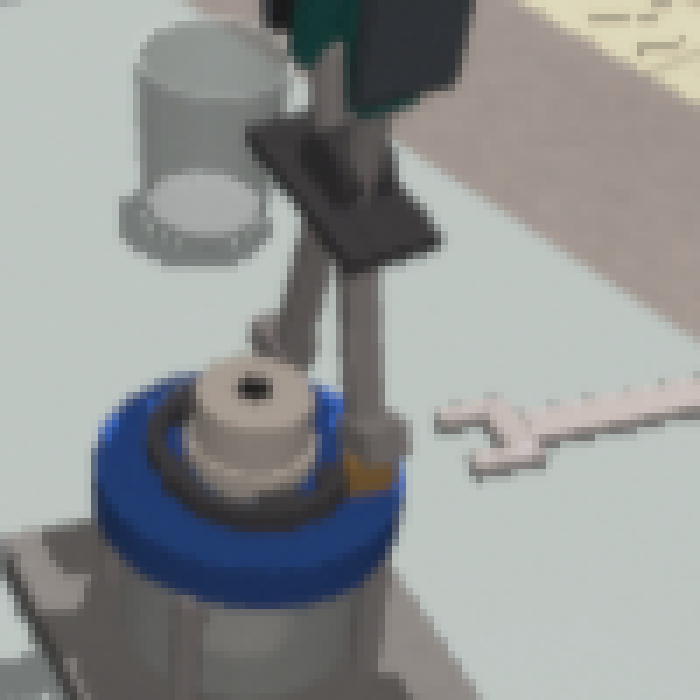

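The ring is passing the shoulder freely. Continuing down to the gland.

Call:
{"method": "apply_moves", "body": {"increments": [{"x":-0.5,"y":0,"z":1.5,"twist":0,"gripper":40},{"x":0,"y":0,"z":1.5,"twist":0,"gripper":40},{"x":0,"y":0,"z":1.5,"twist":0,"gripper":40},{"x":0,"y":0,"z":1.5,"twist":0,"gripper":40},{"x":0,"y":0,"z":0,"twist":0,"gripper":40}]}}

```text
t: 11.55
eef_pos: [597.4, -200.5, 242.8]
orientation: [0.001, 0.086, 0.996, -0.0]
force: [-0.4, -0.4, 3.4]
grip_width: 43.2
```

```bash
python3 -c "
from h import *
togo([599.8,-202.4,254.7],80.2)
c=snap('side','s14'); crop(c,340,190,100,100,7,'c22.png')"
```

```text
t 11.55 tcp [ 597.4 -200.5  242.8] yang 80.1 grip 43.17 F [-0.4 -0.4  3.4] tz [ 0.002 -0.001 -1.   ]
inc [ -2.7  -1.5 -11.9] twist -0.1
```

View pics/c22.png

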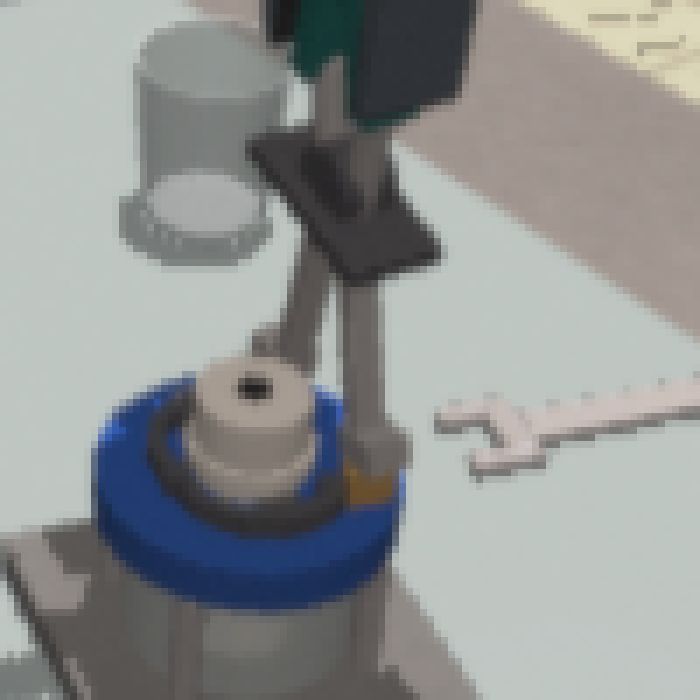

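The gland is reached (about 5.6 N). Pressing it down.

Call:
{"method": "apply_moves", "body": {"increments": [{"x":0,"y":0,"z":1.5,"twist":0,"gripper":40},{"x":0,"y":0,"z":1.5,"twist":0,"gripper":40},{"x":0,"y":0,"z":1.5,"twist":0,"gripper":40},{"x":0,"y":0,"z":0,"twist":0,"gripper":40}]}}

```text
t: 12.0
eef_pos: [597.6, -200.6, 238.9]
orientation: [0.001, 0.086, 0.996, -0.0]
force: [1.0, -0.7, 7.4]
grip_width: 42.7
```

```bash
python3 -c "
from h import *
togo([599.8,-202.4,254.7],80.2)
c=snap('side','s15'); crop(c,340,190,100,100,7,'c23.png')
c=snap('wrist','w15'); crop(c,262,110,125,105,6,'c24.png')"
```

```text
t 12.0 tcp [ 597.6 -200.6  238.9] yang 80.1 grip 42.67 F [ 1.  -0.7  7.4] tz [ 0.003 -0.001 -1.   ]
inc [ -2.5  -1.4 -15.8] twist -0.1
```

View pics/c23.png

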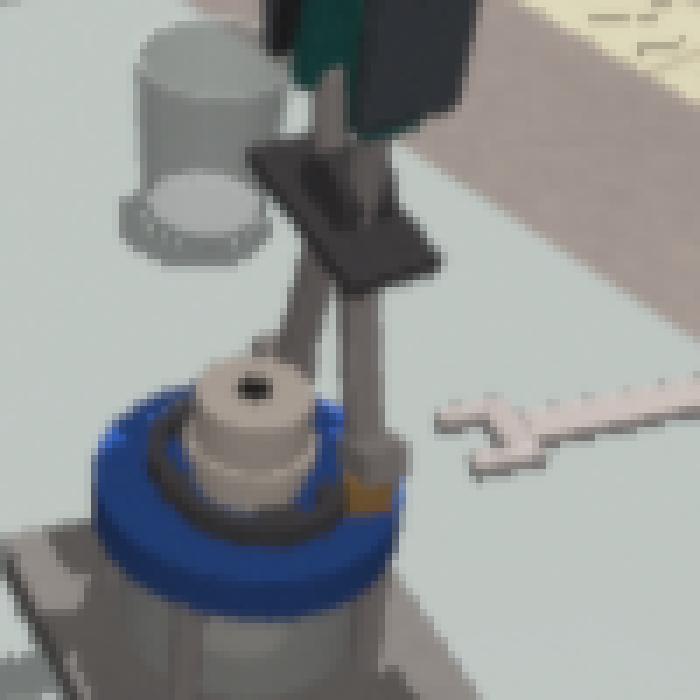

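View pics/c24.png

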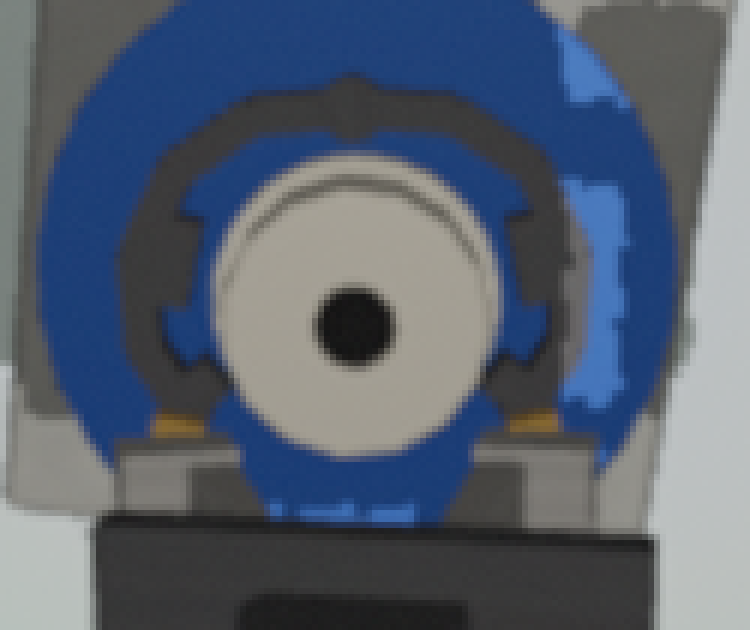

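Call:
{"method": "apply_moves", "body": {"increments": [{"x":0,"y":0,"z":1,"twist":0,"gripper":40},{"x":0,"y":0,"z":1,"twist":0,"gripper":40},{"x":0,"y":0,"z":0,"twist":0,"gripper":40}]}}

```text
t: 12.4
eef_pos: [598.3, -200.9, 238.6]
orientation: [0.003, 0.086, 0.996, -0.001]
force: [-0.6, -0.7, 14.0]
grip_width: 42.8
```

```bash
python3 -c "
from h import *
togo([599.8,-202.4,254.7],80.2)"
```

```text
t 12.4 tcp [ 598.3 -200.9  238.6] yang 80.1 grip 42.76 F [-0.6 -0.7 14. ] tz [ 0.006 -0.002 -1.   ]
inc [ -1.8  -1.2 -16.1] twist -0.1
```

The hard stop is felt (16 N net). Now releasing slowly while keeping the press on.

Call:
{"method": "apply_moves", "body": {"increments": [{"x":0,"y":0,"z":0.6,"twist":0,"gripper":44},{"x":0,"y":0,"z":0.5,"twist":0,"gripper":46},{"x":0,"y":0,"z":0.5,"twist":0,"gripper":48},{"x":0,"y":0,"z":0,"twist":0,"gripper":48}]}}

```text
t: 12.8
eef_pos: [599.1, -200.2, 238.0]
orientation: [0.004, 0.086, 0.996, -0.0]
force: [-0.4, 1.4, 15.4]
grip_width: 48.0
```

```bash
python3 -c "
from h import *
togo([599.8,-202.4,254.7],80.2)
c=snap('wrist','w16'); crop(c,262,110,125,105,6,'c25.png')"
```

```text
t 12.8 tcp [ 599.1 -200.2  238. ] yang 80.11 grip 47.95 F [-0.4  1.4 15.4] tz [ 0.008 -0.001 -1.   ]
inc [ -1.2  -2.1 -16.7] twist -0.09
```

View pics/c25.png

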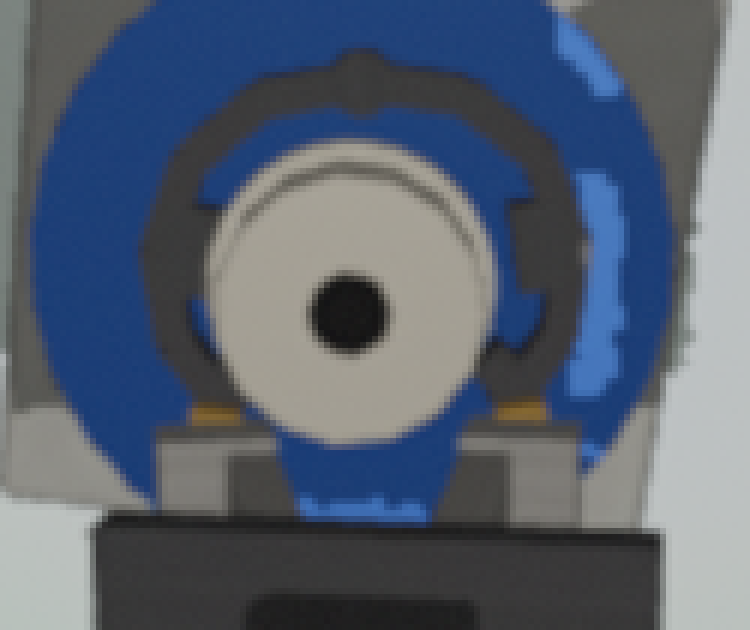

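The left pad is already tucking under the shoulder. I re-centre a little and carry on releasing.

Call:
{"method": "apply_moves", "body": {"increments": [{"x":-0.7,"y":-0.8,"z":0.5,"twist":0,"gripper":50},{"x":-0.7,"y":-0.7,"z":0.5,"twist":0,"gripper":52},{"x":0,"y":0,"z":0.5,"twist":0,"gripper":54},{"x":0,"y":0,"z":0,"twist":0,"gripper":54}]}}

```text
t: 13.25
eef_pos: [600.2, -202.4, 236.5]
orientation: [0.004, 0.086, 0.996, -0.001]
force: [1.7, 0.8, 15.8]
grip_width: 54.3
```

```bash
python3 -c "
from h import *
togo([599.8,-202.4,254.7],80.2)
c=snap('wrist','w17'); crop(c,262,110,125,105,6,'c26.png')
c=snap('side','s17'); crop(c,340,190,100,100,7,'c27.png')"
```

```text
t 13.25 tcp [ 600.2 -202.4  236.5] yang 80.11 grip 54.27 F [ 1.7  0.8 15.8] tz [ 0.008 -0.002 -1.   ]
inc [  0.2  -0.  -18.2] twist -0.09
```

View pics/c26.png

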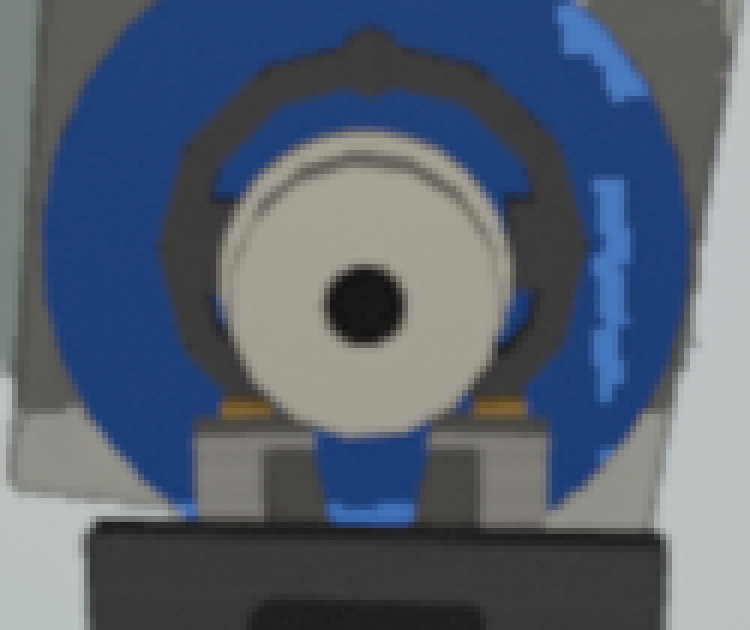

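View pics/c27.png

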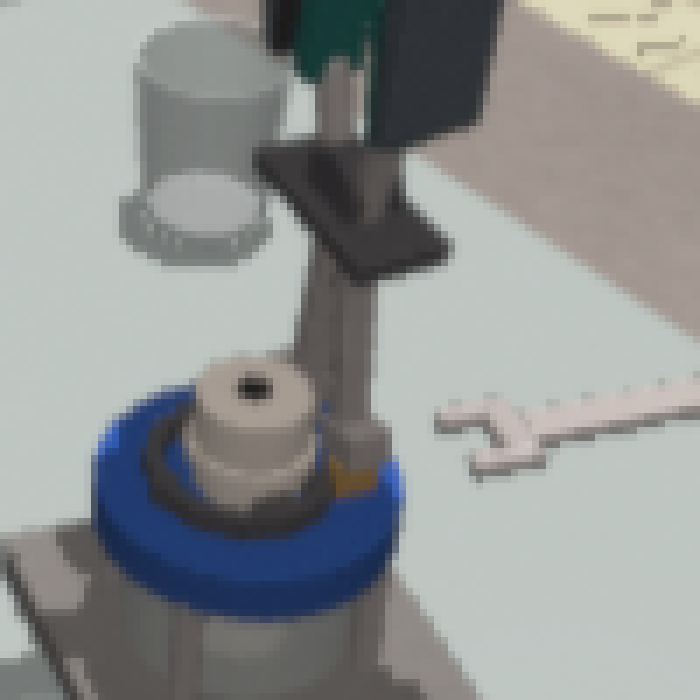

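Both pads are under the shoulder, but the ring sits about 4 mm too far back (hinge side). I drag it forward with the tips while finishing the release.

Call:
{"method": "apply_moves", "body": {"increments": [{"x":-1.3,"y":0,"z":0.2,"twist":0,"gripper":54},{"x":-1.3,"y":0,"z":0.2,"twist":0,"gripper":55},{"x":-1.3,"y":0,"z":0.2,"twist":0,"gripper":56},{"x":0,"y":0,"z":0,"twist":0,"gripper":56}]}}

```text
t: 13.75
eef_pos: [603.7, -203.3, 235.2]
orientation: [0.004, 0.086, 0.996, -0.001]
force: [-0.5, -0.5, 13.7]
grip_width: 56.0
```

```bash
python3 -c "
from h import *
togo([599.8,-202.4,254.7],80.2)
c=snap('wrist','w18'); crop(c,262,110,125,105,6,'c28.png')"
```

```text
t 13.75 tcp [ 603.7 -203.3  235.2] yang 80.11 grip 55.98 F [-0.5 -0.5 13.7] tz [ 0.007 -0.003 -1.   ]
inc [  3.9   0.2 -19.5] twist -0.09
```

View pics/c28.png

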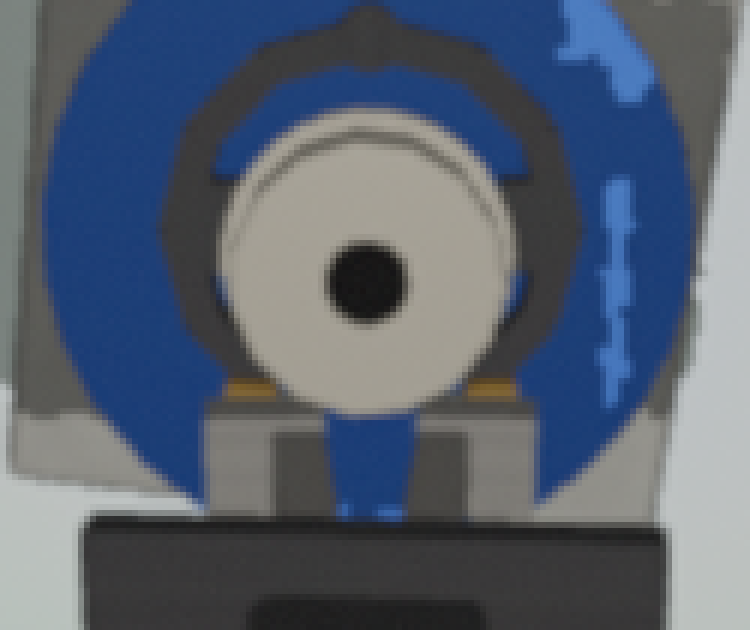

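The tips stick to the pressed ring: the pliers pitched instead of dragging it. I ease the press a little so it can slide.

Call:
{"method": "apply_moves", "body": {"increments": [{"x":0,"y":0,"z":-0.7,"twist":0,"gripper":56},{"x":0,"y":0,"z":-0.7,"twist":0,"gripper":56.5},{"x":0,"y":0,"z":0,"twist":0,"gripper":57},{"x":0,"y":0,"z":0,"twist":0,"gripper":57}]}}

```text
t: 14.2
eef_pos: [603.0, -203.2, 235.2]
orientation: [0.002, 0.086, 0.996, -0.001]
force: [-0.0, -0.3, 8.8]
grip_width: 57.2
```

```bash
python3 -c "
from h import *
togo([599.8,-202.4,254.7],80.2)
c=snap('wrist','w19'); crop(c,262,110,125,105,6,'c29.png')
c=snap('side','s19'); crop(c,340,190,100,100,7,'c30.png')"
```

```text
t 14.2 tcp [ 603.  -203.2  235.2] yang 80.11 grip 57.16 F [-0.  -0.3  8.8] tz [ 0.004 -0.002 -1.   ]
inc [  3.2   0.2 -19.6] twist -0.09
```

View pics/c29.png

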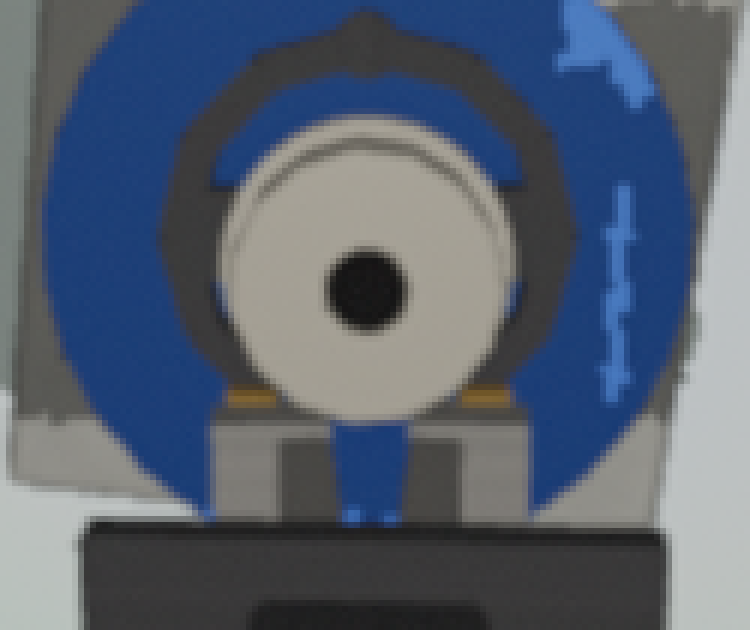

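View pics/c30.png

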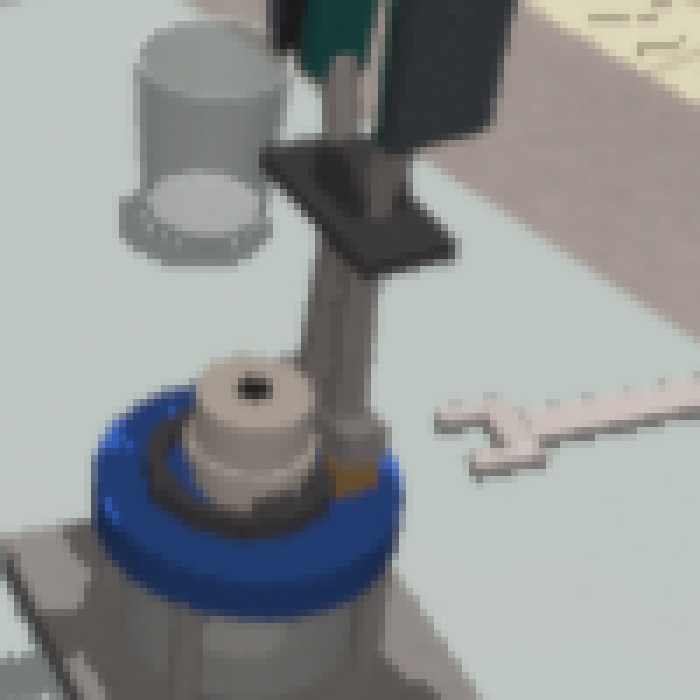

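The ring is almost closed, under the shoulder, and about 2 mm back. Its tabs should wedge it forward once the tips let go of the lugs. I keep releasing and lighten the press.

Call:
{"method": "apply_moves", "body": {"increments": [{"x":0,"y":0,"z":0,"twist":0,"gripper":58},{"x":0,"y":0,"z":0,"twist":0,"gripper":59},{"x":0,"y":0,"z":0,"twist":0,"gripper":59.7},{"x":0,"y":0,"z":0,"twist":0,"gripper":59.7}]}}

```text
t: 14.7
eef_pos: [602.4, -202.6, 234.3]
orientation: [0.001, 0.086, 0.996, -0.0]
force: [0.1, 0.3, 6.4]
grip_width: 60.0
```

```bash
python3 -c "
from h import *
togo([599.8,-202.4,254.7],80.2)
c=snap('wrist','w20'); crop(c,262,110,125,105,6,'c31.png')"
```

```text
t 14.7 tcp [ 602.4 -202.6  234.3] yang 80.11 grip 59.98 F [0.1 0.3 6.4] tz [ 0.002 -0.    -1.   ]
inc [  2.6  -0.2 -20.4] twist -0.09
```

View pics/c31.png

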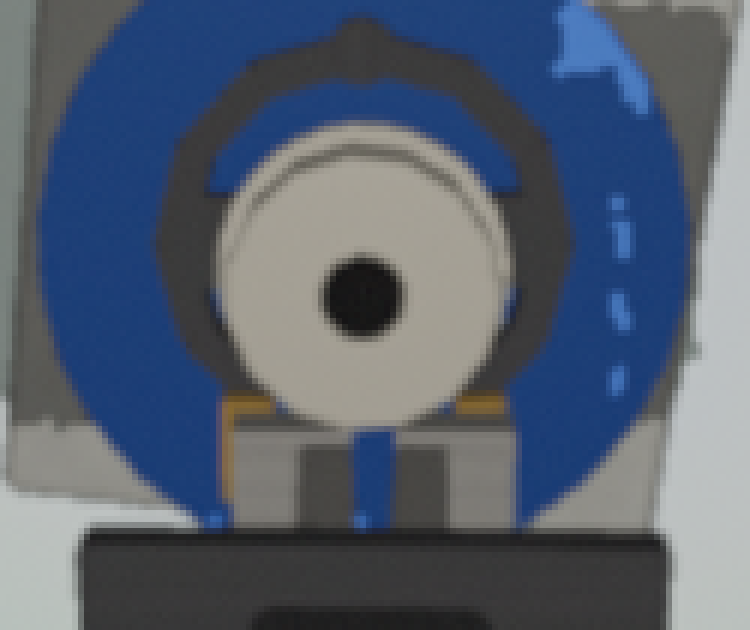

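The lugs are closed and the blades are free of them. Lifting slowly, with a shift of -1 mm in y.

Call:
{"method": "apply_moves", "body": {"increments": [{"x":0,"y":-0.5,"z":-1.5,"twist":0,"gripper":59.8},{"x":0,"y":-0.5,"z":-1.5,"twist":0,"gripper":59.8},{"x":0,"y":0,"z":-1.5,"twist":0,"gripper":59.8},{"x":0,"y":0,"z":0,"twist":0,"gripper":59.8}]}}

```text
t: 15.15
eef_pos: [601.6, -203.5, 237.0]
orientation: [-0.001, 0.086, 0.996, 0.0]
force: [-1.1, 0.0, -0.2]
grip_width: 59.8
```

```bash
python3 -c "
from h import *
togo([599.8,-202.4,254.7],80.2)
c=snap('wrist','w21'); crop(c,262,110,125,105,6,'c32.png')
c=snap('side','s21'); crop(c,340,190,100,100,7,'c33.png')"
```

```text
t 15.15 tcp [ 601.6 -203.5  237. ] yang 80.11 grip 59.82 F [-1.1  0.  -0.2] tz [-0.001  0.001 -1.   ]
inc [  1.9   0.8 -17.7] twist -0.09
```

View pics/c32.png

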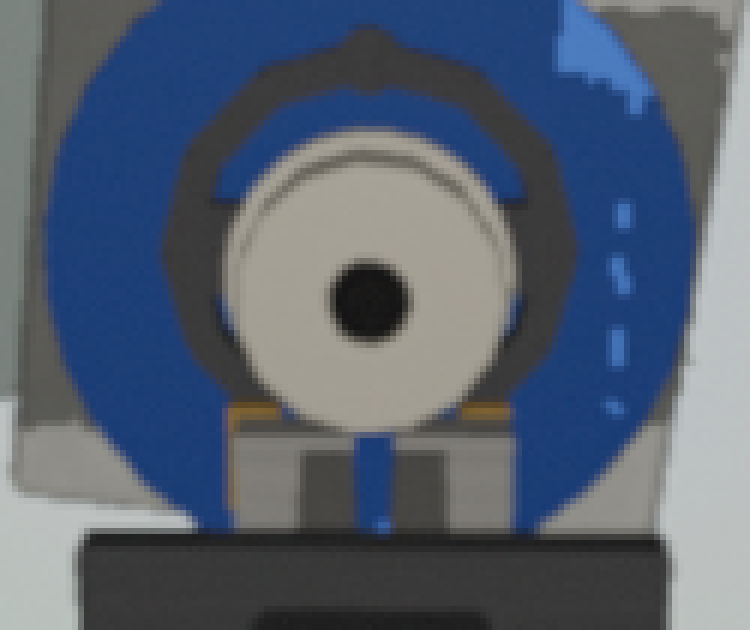

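View pics/c33.png

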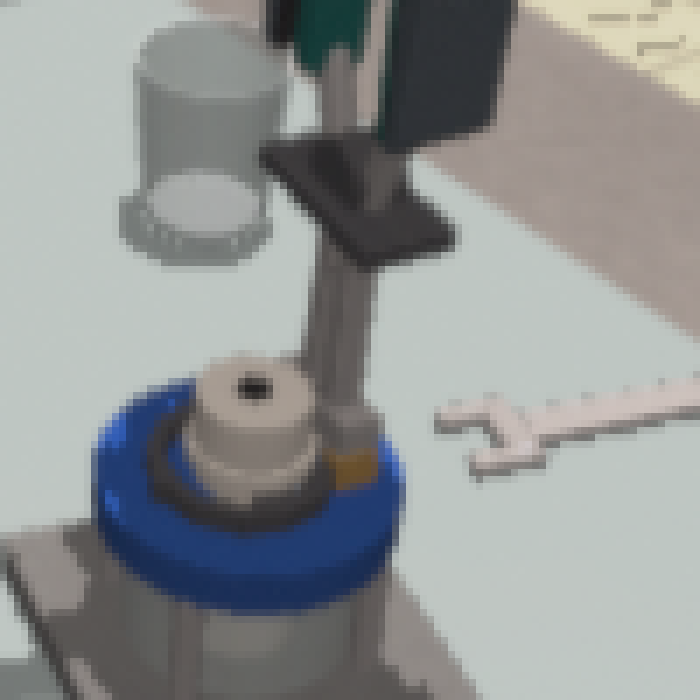

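Call:
{"method": "apply_moves", "body": {"increments": [{"x":0,"y":0,"z":-1.5,"twist":0,"gripper":59.8},{"x":0,"y":0,"z":-2,"twist":0,"gripper":59.8},{"x":0,"y":0,"z":-2,"twist":0,"gripper":59.8},{"x":0,"y":0,"z":0,"twist":0,"gripper":59.8}]}}

```text
t: 15.65
eef_pos: [601.7, -203.7, 243.3]
orientation: [0.0, 0.086, 0.996, -0.0]
force: [0.2, -0.2, -2.2]
grip_width: 59.7
```

```bash
python3 -c "
from h import *
togo([599.8,-202.4,254.7],80.2)
c=snap('wrist','w22'); crop(c,262,110,125,105,6,'c34.png')
c=snap('side','s22'); crop(c,340,190,100,100,7,'c35.png')"
```

```text
t 15.65 tcp [ 601.7 -203.7  243.3] yang 80.1 grip 59.7 F [ 0.2 -0.2 -2.2] tz [ 0. -0. -1.]
inc [  2.1   1.  -11.4] twist -0.1
```

View pics/c34.png

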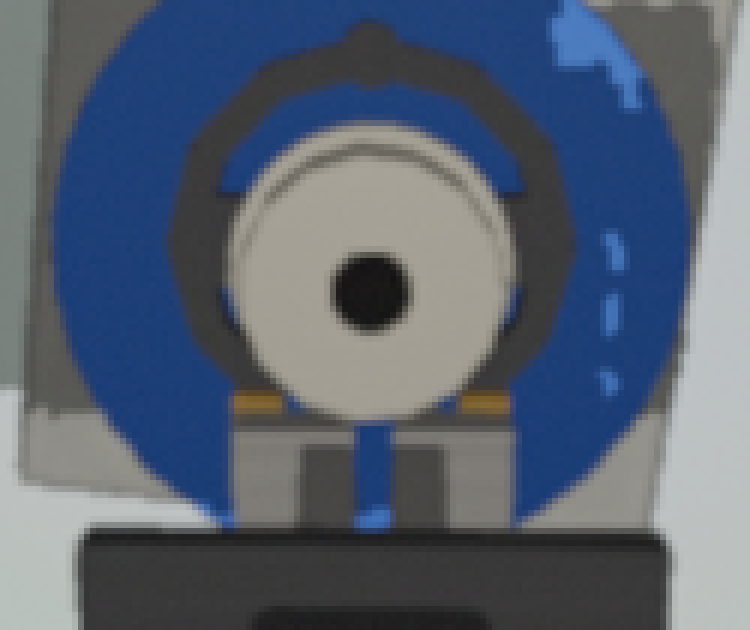

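View pics/c35.png

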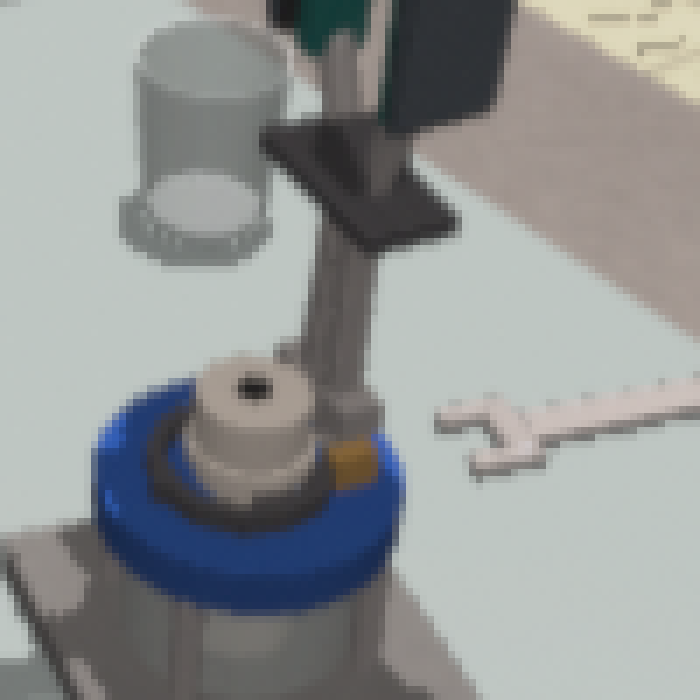

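The ring stays closed under the shoulder and the tips are coming out. Lifting clear and measuring.

Call:
{"method": "apply_moves", "body": {"increments": [{"x":0,"y":0,"z":-4,"twist":0,"gripper":59.5},{"x":0,"y":0,"z":-8,"twist":0,"gripper":59},{"x":0,"y":0,"z":-15,"twist":0,"gripper":58.5},{"x":-3,"y":0,"z":-25,"twist":0,"gripper":58.5},{"x":-10,"y":0,"z":-22,"twist":0,"gripper":58.5},{"x":-10,"y":0,"z":-12,"twist":0,"gripper":58.5},{"x":-5,"y":0,"z":-2,"twist":0,"gripper":58.5},{"x":0,"y":0,"z":0,"twist":0,"gripper":58.5},{"x":0,"y":0,"z":0,"twist":0,"gripper":58.5}]}}

```text
t: 16.65
eef_pos: [628.7, -208.3, 330.0]
orientation: [-0.001, 0.086, 0.996, 0.0]
force: [0.9, -0.4, -2.0]
grip_width: 58.5
```

```bash
python3 - <<'E'
from h import *
from m2 import meas
togo([599.8,-202.4,254.7],80.2)
c=snap('wrist','w23'); crop(c,262,70,120,100,6,'c36.png'); crop(c,280,165,90,60,8,'c37.png')
c=snap('side','s23'); crop(c,340,200,90,90,7,'c38.png')
meas('w23',(262,65,120,108),95.5)
E
```

```text
t 16.65 tcp [ 628.7 -208.3  330. ] yang 80.11 grip 58.54 F [ 0.9 -0.4 -2. ] tz [-0.002  0.001 -1.   ]
inc [29.3  0.8 75.4] twist -0.09
lug [305 137   7  15  97] (308.0, 144.0) (14.0, 6.0) 90.0
[ 592.8 -219.9   95.5]
lug [336 137   6  15  87] (338.5, 144.0) (14.0, 5.0) 90.0
[ 599.1 -184.1   95.5]
mid [ 595.95314797 -202.00955336   95.5       ] dist 36.262375945712876 ang 80.11374721100083
gland [ 567.93731981 -197.32172858   51.25144742]
nose [ 262   65  120  108 3506] [ 585.02445178 -197.0837998    76.267763  ]
```

View pics/c36.png

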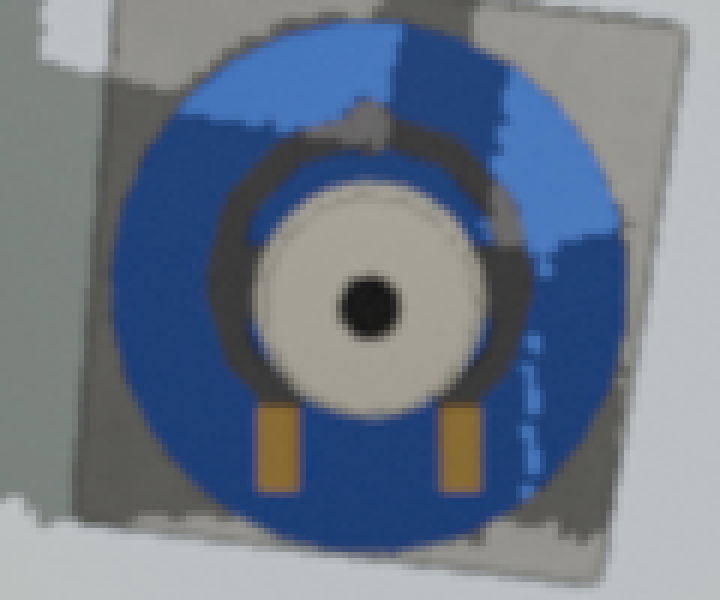

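View pics/c37.png

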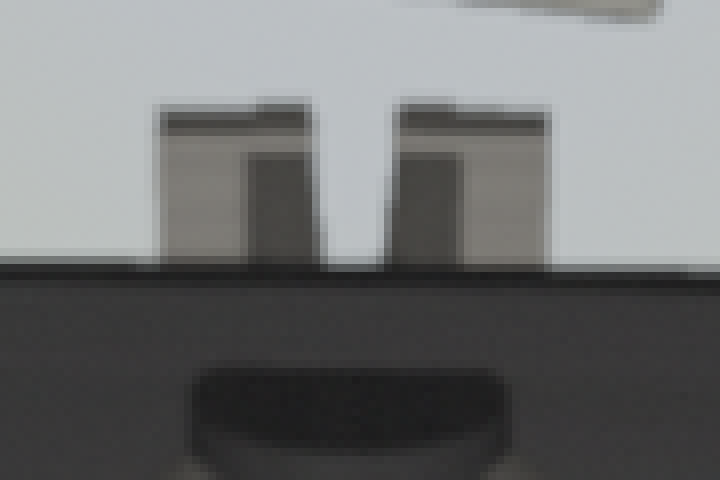

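View pics/c38.png

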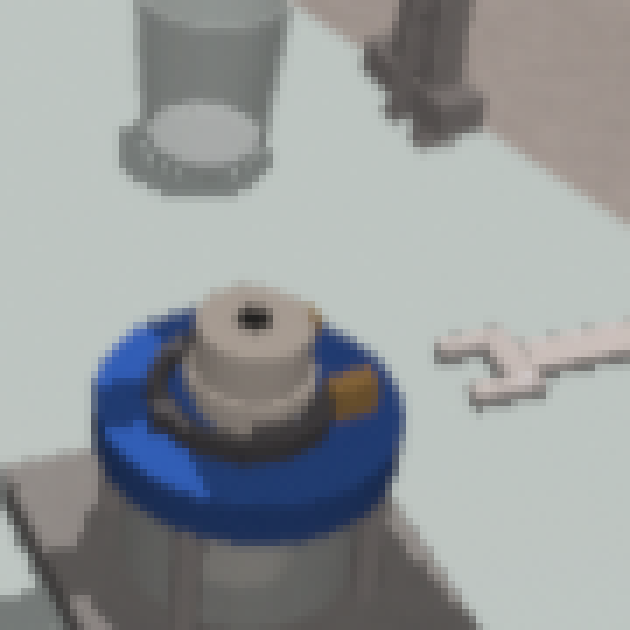

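The ring is captured and nearly shut, but the lug midpoint is 28.4 mm from the axis where 31.75 is expected. So it sits about 3 mm back, held open about 0.04 rad by its tabs. There is plenty of time (16.7 s used), so I'll mend it: re-enter the gap, open slightly, and work it forward.

```bash
python3 - <<'E'
from h import *
c=load('w23'); p=np.array([628.7,-208.3]); a=np.radians(80.11); y=np.array([np.cos(a),np.sin(a)]); x=np.array([-y[1],y[0]])
for u,v in((160,106),(550,106)):
    print((onz(c,280+u/8-.5,165+v/8-.5,186)[:2]-p)@x,(onz(c,280+u/8-.5,165+v/8-.5,186)[:2]-p)@y)
togo([599.5,-204.2,259],80.1)
E
```

```text
12.793267647348182 -21.892465532716695
12.792073298468203 24.150608948524503
t 16.75 tcp [ 628.6 -208.3  330.1] yang 80.1 grip 58.44 F [ 0.3  0.7 -2.5] tz [-0.002  0.001 -1.   ]
inc [29.3 -1.  71.2] twist 0.0
```

Call:
{"method": "apply_moves", "body": {"increments": [{"x":5,"y":0,"z":8,"twist":0,"gripper":59.7},{"x":10,"y":-0.5,"z":15,"twist":0,"gripper":59.7},{"x":9,"y":0,"z":18,"twist":0,"gripper":59.7},{"x":4.2,"y":0,"z":18,"twist":0,"gripper":59.7},{"x":0,"y":0,"z":10,"twist":0,"gripper":59.7},{"x":0,"y":0,"z":2,"twist":0,"gripper":59.7},{"x":0,"y":0,"z":0,"twist":0,"gripper":59.7}]}}

```text
t: 17.45
eef_pos: [601.7, -204.1, 260.1]
orientation: [0.0, 0.086, 0.996, 0.0]
force: [0.3, -0.8, -2.1]
grip_width: 59.9
```

```bash
python3 - <<'E'
from h import *
togo([600.5,-203.9,240],80.1)
c=snap('wrist','w24'); crop(c,262,110,125,105,6,'c39.png')
E
```

```text
t 17.45 tcp [ 601.7 -204.1  260.1] yang 80.11 grip 59.93 F [ 0.3 -0.8 -2.1] tz [ 0.  0. -1.]
inc [ 1.3  0.  20.1] twist 0.01
```

View pics/c39.png

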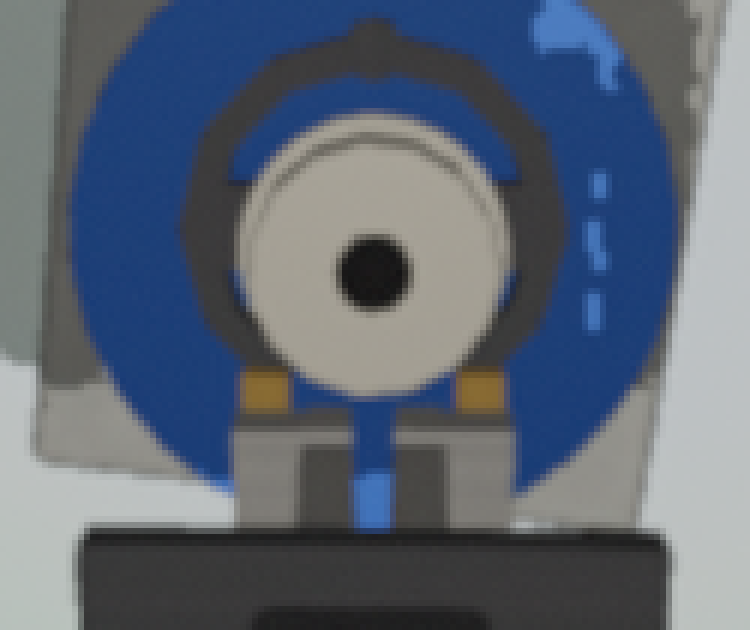

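Call:
{"method": "apply_moves", "body": {"increments": [{"x":1.3,"y":0.3,"z":5,"twist":0,"gripper":59.7},{"x":0,"y":0,"z":5,"twist":0,"gripper":59.7},{"x":0,"y":0,"z":5,"twist":0,"gripper":59.7},{"x":0,"y":0,"z":3,"twist":0,"gripper":59.7},{"x":0,"y":0,"z":2,"twist":0,"gripper":59.7},{"x":0,"y":0,"z":1,"twist":0,"gripper":59.7},{"x":0,"y":0,"z":1,"twist":0,"gripper":59.7},{"x":0,"y":0,"z":0,"twist":0,"gripper":59.7}]}}

```text
t: 18.3
eef_pos: [600.3, -203.6, 238.1]
orientation: [0.0, 0.086, 0.996, 0.0]
force: [0.1, -0.2, -2.2]
grip_width: 59.6
```

```bash
python3 - <<'E'
from h import *
togo([600.5,-203.9,240],80.1)
E
```

```text
t 18.3 tcp [ 600.3 -203.6  238.1] yang 80.11 grip 59.59 F [ 0.1 -0.2 -2.2] tz [ 0.  0. -1.]
inc [-0.3 -0.3 -1.9] twist 0.01
```

Call:
{"method": "apply_moves", "body": {"increments": [{"x":0,"y":0,"z":1,"twist":0,"gripper":59.7},{"x":0,"y":0,"z":1,"twist":0,"gripper":59.7},{"x":0,"y":0,"z":0,"twist":0,"gripper":59.7}]}}

```text
t: 18.6
eef_pos: [600.9, -203.7, 237.6]
orientation: [0.001, 0.086, 0.996, -0.0]
force: [-0.2, 0.7, 5.5]
grip_width: 59.5
```

Contact (7.7 N). Now a slight press, opening to about 50 with a forward bias.

Call:
{"method": "apply_moves", "body": {"increments": [{"x":-0.5,"y":0,"z":0.7,"twist":0,"gripper":57},{"x":-0.5,"y":0,"z":0,"twist":0,"gripper":54},{"x":-0.5,"y":0,"z":0,"twist":0,"gripper":51.5},{"x":-0.5,"y":0,"z":0,"twist":0,"gripper":50},{"x":0,"y":0,"z":0,"twist":0,"gripper":50}]}}

```text
t: 19.1
eef_pos: [602.9, -202.0, 236.8]
orientation: [0.001, 0.086, 0.996, 0.002]
force: [0.3, 3.6, 6.1]
grip_width: 50.2
```

```bash
python3 - <<'E'
from h import *
togo([600.5,-203.9,240],80.1)
c=snap('wrist','w25'); crop(c,262,110,125,105,6,'c40.png')
E
```

```text
t 19.1 tcp [ 602.9 -202.   236.8] yang 80.1 grip 50.18 F [0.3 3.6 6.1] tz [ 0.003  0.004 -1.   ]
inc [ 2.  -2.2 -3.2] twist -0.0
```

View pics/c40.png

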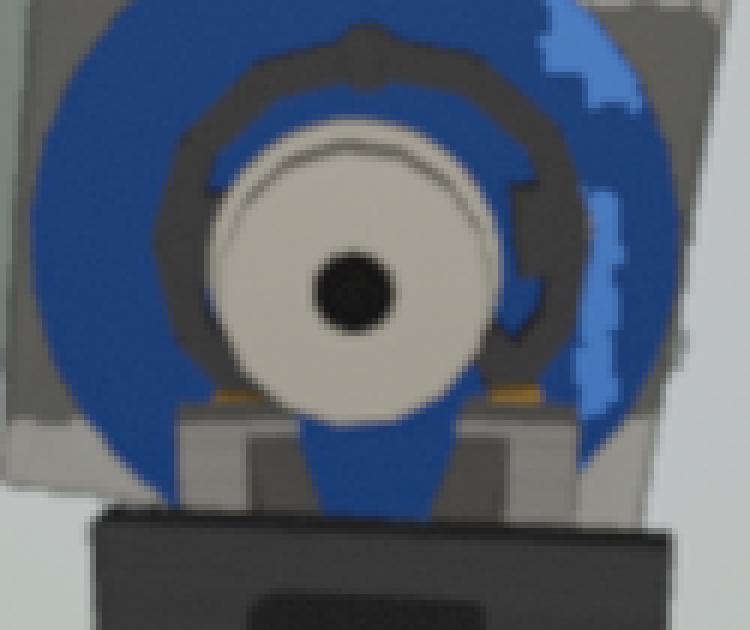

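The ring opened about 0.14 but went ~2 mm toward +y. Keeping the press on, I bring it back in y and forward while closing.

Call:
{"method": "apply_moves", "body": {"increments": [{"x":-0.5,"y":-1,"z":0.7,"twist":0,"gripper":50},{"x":-0.5,"y":-1,"z":0.3,"twist":0,"gripper":50},{"x":-0.5,"y":-1,"z":0,"twist":0,"gripper":49},{"x":0,"y":0,"z":0,"twist":0,"gripper":50}]}}

```text
t: 19.55
eef_pos: [603.8, -205.5, 236.0]
orientation: [0.001, 0.086, 0.996, 0.002]
force: [-0.1, 3.7, 6.3]
grip_width: 50.2
```

```bash
python3 - <<'E'
from h import *
togo([600.5,-203.9,240],80.1)
c=snap('wrist','w26'); crop(c,262,110,125,105,6,'c41.png')
E
```

```text
t 19.55 tcp [ 603.8 -205.5  236. ] yang 80.11 grip 50.24 F [-0.1  3.7  6.3] tz [ 0.003  0.003 -1.   ]
inc [ 3.5  1.  -4. ] twist 0.01
```

View pics/c41.png

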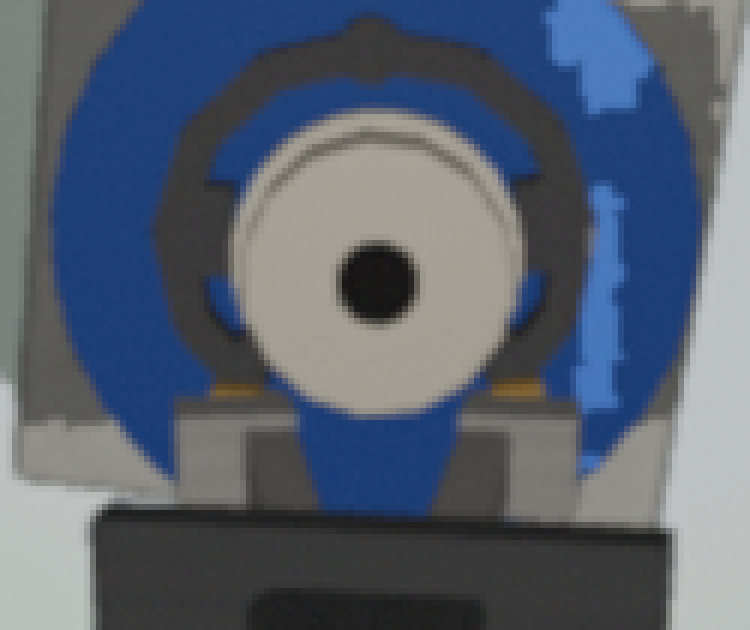

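Centred in y with both pads captured, and the back gap fell from 40 to 32 px. Biasing forward further with a small dither.

Call:
{"method": "apply_moves", "body": {"increments": [{"x":-1,"y":0,"z":0,"twist":0,"gripper":48.5},{"x":-1,"y":0,"z":0,"twist":0,"gripper":50.5},{"x":-1,"y":0,"z":0,"twist":0,"gripper":48.5},{"x":-0.5,"y":0,"z":0,"twist":0,"gripper":50.5},{"x":0,"y":0,"z":0,"twist":0,"gripper":48.5},{"x":0,"y":0,"z":0,"twist":0,"gripper":50}]}}

```text
t: 20.2
eef_pos: [606.8, -207.5, 236.0]
orientation: [0.001, 0.086, 0.996, 0.0]
force: [-1.0, 0.9, 6.2]
grip_width: 50.3
```

```bash
python3 - <<'E'
from h import *
togo([600.5,-203.9,240],80.1)
c=snap('wrist','w27'); crop(c,262,110,125,105,6,'c42.png')
E
```

```text
t 20.2 tcp [ 606.8 -207.5  236. ] yang 80.11 grip 50.28 F [-1.   0.9  6.2] tz [ 0.002 -0.    -1.   ]
inc [ 6.8  2.5 -4. ] twist 0.01
```

View pics/c42.png

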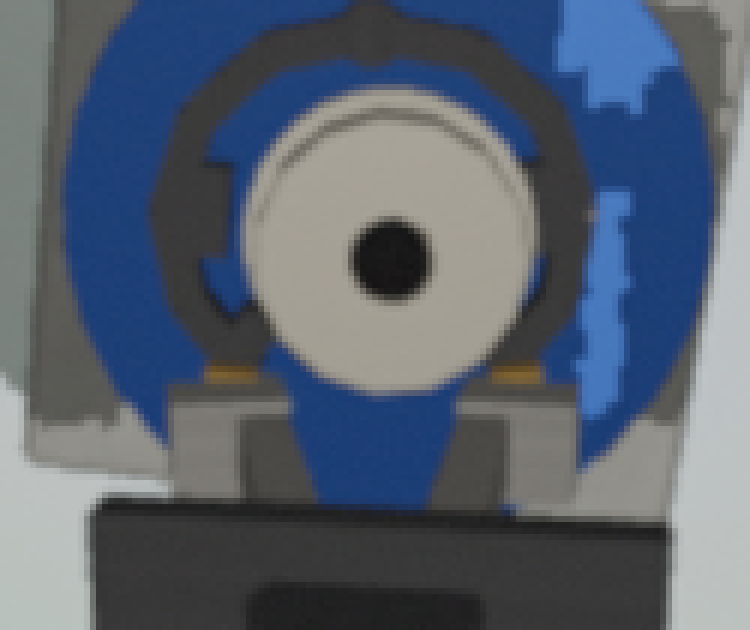

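Gap down to 27 px. Another round, with +1.5 in y.

Call:
{"method": "apply_moves", "body": {"increments": [{"x":-1,"y":0.8,"z":0,"twist":0,"gripper":48.5},{"x":-1,"y":0.7,"z":0,"twist":0,"gripper":50.5},{"x":-1,"y":0,"z":0,"twist":0,"gripper":48},{"x":-0.5,"y":0,"z":0,"twist":0,"gripper":50.5},{"x":-0.5,"y":0,"z":0,"twist":0,"gripper":48},{"x":0,"y":0,"z":0,"twist":0,"gripper":50.5},{"x":0,"y":0,"z":0,"twist":0,"gripper":48},{"x":0,"y":0,"z":0,"twist":0,"gripper":50}]}}

```text
t: 21.05
eef_pos: [611.1, -206.9, 236.0]
orientation: [0.001, 0.086, 0.996, -0.0]
force: [-1.4, -0.3, 5.6]
grip_width: 50.0
```

```bash
python3 - <<'E'
from h import *
togo([600.5,-203.9,240],80.1)
c=snap('wrist','w28'); crop(c,262,90,125,105,6,'c43.png')
E
```

```text
t 21.05 tcp [ 611.1 -206.9  236. ] yang 80.11 grip 50.0 F [-1.4 -0.3  5.6] tz [ 0.002 -0.    -1.   ]
inc [10.9  1.1 -4. ] twist 0.01
```

View pics/c43.png

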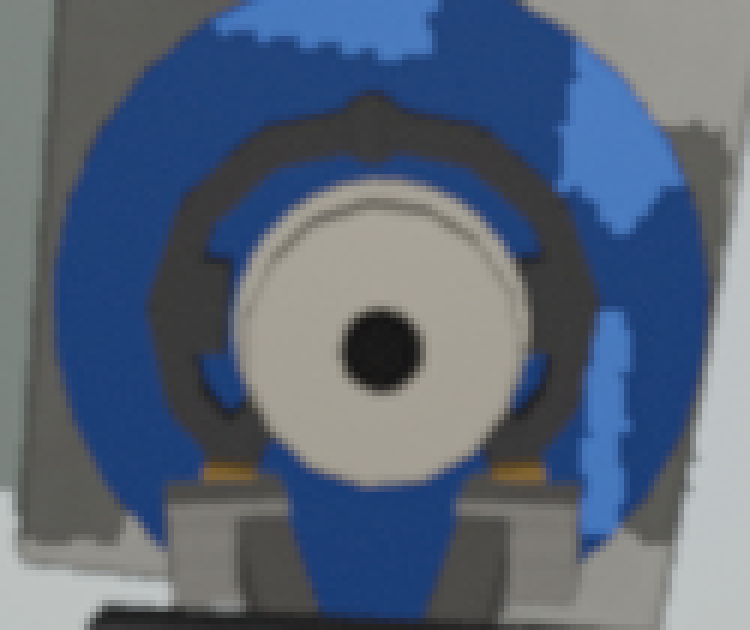

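Gap 22 px and well centred. One more round to allow for the drift on closing.

Call:
{"method": "apply_moves", "body": {"increments": [{"x":-1,"y":0,"z":0,"twist":0,"gripper":48},{"x":-1,"y":0,"z":0,"twist":0,"gripper":50.5},{"x":-1,"y":0,"z":0,"twist":0,"gripper":48},{"x":-0.5,"y":0,"z":0,"twist":0,"gripper":50.5},{"x":0,"y":0,"z":0,"twist":0,"gripper":48},{"x":0,"y":0,"z":0,"twist":0,"gripper":50.5},{"x":0,"y":0,"z":0,"twist":0,"gripper":48},{"x":0,"y":0,"z":0,"twist":0,"gripper":50}]}}

```text
t: 21.9
eef_pos: [614.6, -207.1, 236.0]
orientation: [0.001, 0.086, 0.996, 0.0]
force: [-0.4, 1.1, 6.1]
grip_width: 50.2
```

```bash
python3 - <<'E'
from h import *
togo([600.5,-203.9,240],80.1)
c=snap('wrist','w29'); crop(c,262,90,125,105,6,'c44.png')
c=snap('side','s29'); crop(c,340,160,100,120,6,'c45.png')
E
```

```text
t 21.9 tcp [ 614.6 -207.1  236. ] yang 80.11 grip 50.25 F [-0.4  1.1  6.1] tz [ 0.002  0.    -1.   ]
inc [14.4  0.7 -4.1] twist 0.01
```

View pics/c44.png

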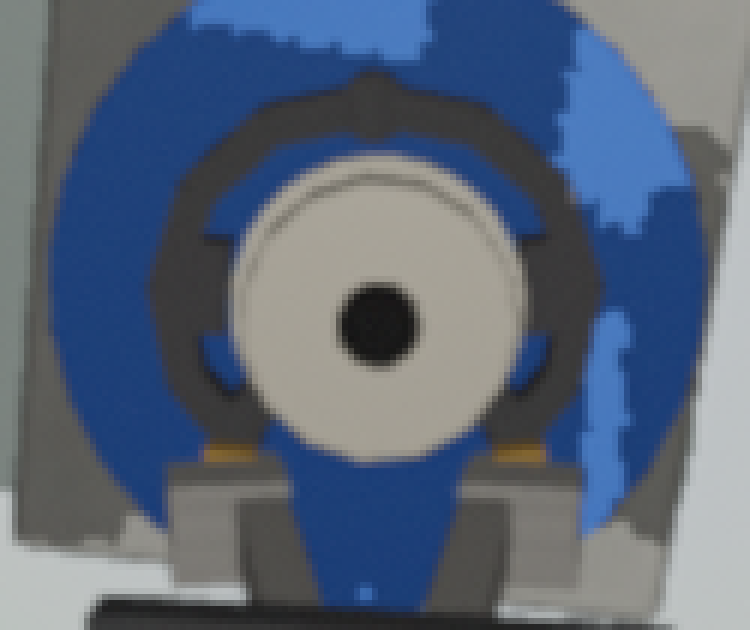

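View pics/c45.png

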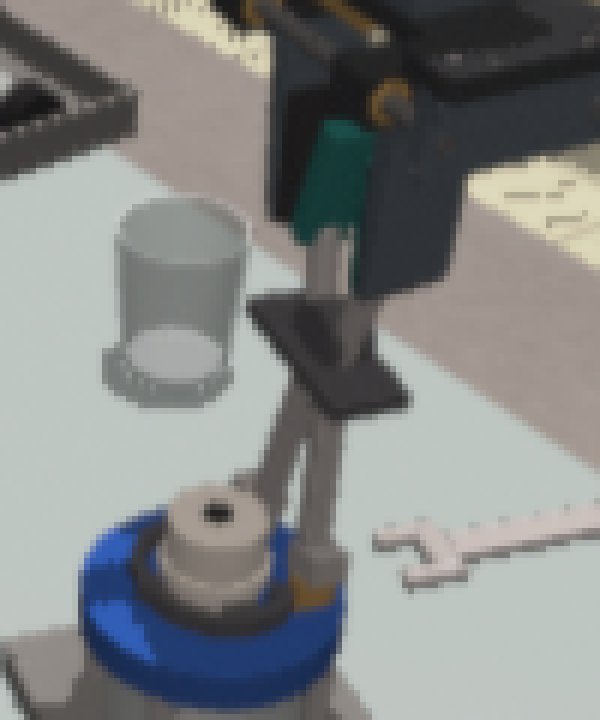

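Ring close to centred. Now closing in small back-and-forth steps with the press kept.

Call:
{"method": "apply_moves", "body": {"increments": [{"x":-0.5,"y":0,"z":0.2,"twist":0,"gripper":52},{"x":-0.3,"y":0,"z":0.2,"twist":0,"gripper":51},{"x":-0.3,"y":0,"z":0.2,"twist":0,"gripper":54},{"x":0,"y":0,"z":0.2,"twist":0,"gripper":53},{"x":0,"y":0,"z":0.2,"twist":0,"gripper":56},{"x":0,"y":0,"z":0,"twist":0,"gripper":55},{"x":0,"y":0,"z":0,"twist":0,"gripper":57},{"x":0,"y":0,"z":0,"twist":0,"gripper":57}]}}

```text
t: 22.8
eef_pos: [616.1, -208.5, 235.2]
orientation: [0.002, 0.086, 0.996, -0.001]
force: [-0.2, -0.7, 5.9]
grip_width: 57.1
```

```bash
python3 - <<'E'
from h import *
togo([600.5,-203.9,240],80.1)
c=snap('wrist','w30'); crop(c,262,90,125,105,6,'c46.png')
E
```

```text
t 22.8 tcp [ 616.1 -208.5  235.2] yang 80.11 grip 57.11 F [-0.2 -0.7  5.9] tz [ 0.003 -0.002 -1.   ]
inc [16.2  1.9 -4.9] twist 0.01
```

View pics/c46.png

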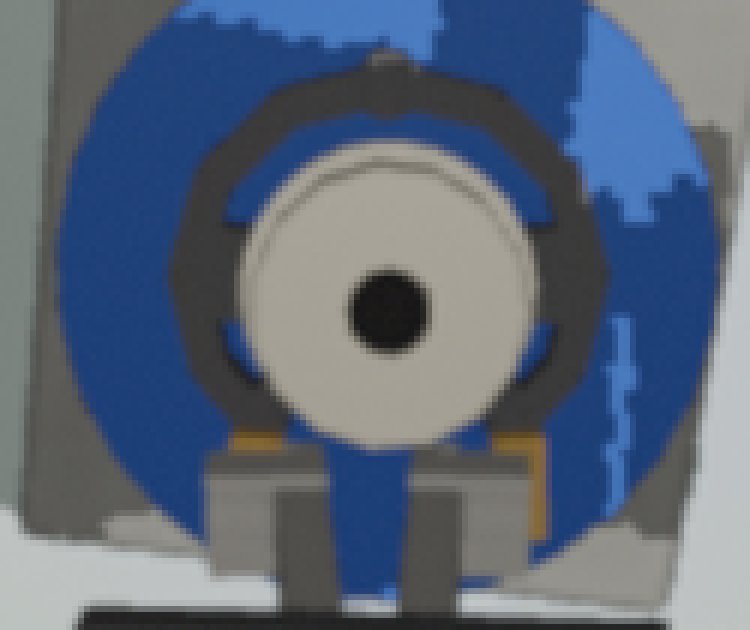

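The ring is centred but the tips sit ~3 mm to -y of the lug midpoint (367 vs 389), holding the left lug. I shift +y while opening further.

Call:
{"method": "apply_moves", "body": {"increments": [{"x":-0.3,"y":1,"z":0,"twist":0,"gripper":57.5},{"x":-0.3,"y":1,"z":0,"twist":0,"gripper":58.3},{"x":0,"y":1,"z":0,"twist":0,"gripper":59},{"x":0,"y":0.5,"z":0,"twist":0,"gripper":59.8},{"x":0,"y":0,"z":0,"twist":0,"gripper":59.8}]}}

```text
t: 23.35
eef_pos: [617.1, -205.3, 234.9]
orientation: [0.001, 0.086, 0.996, -0.001]
force: [-0.3, -1.4, 5.4]
grip_width: 59.9
```

```bash
python3 - <<'E'
from h import *
togo([600.5,-203.9,240],80.1)
c=snap('wrist','w31'); crop(c,262,90,125,105,6,'c47.png')
E
```

```text
t 23.35 tcp [ 617.1 -205.3  234.9] yang 80.11 grip 59.87 F [-0.3 -1.4  5.4] tz [ 0.003 -0.002 -1.   ]
inc [16.5 -1.5 -5.1] twist 0.01
```

View pics/c47.png

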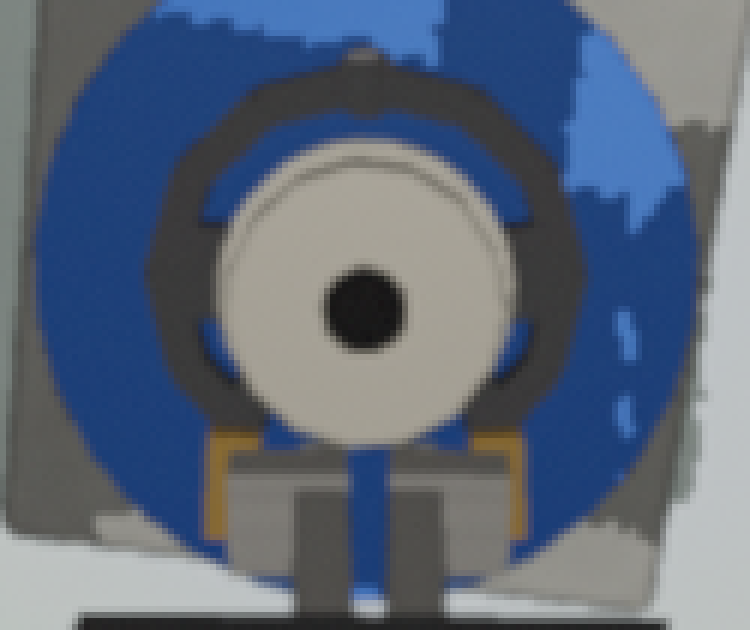

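The lugs are free of the blades but still about 0.1 rad open, held by friction under the press. Easing the press.

Call:
{"method": "apply_moves", "body": {"increments": [{"x":0,"y":0,"z":-0.7,"twist":0,"gripper":60},{"x":0,"y":0,"z":-0.7,"twist":0,"gripper":60},{"x":0,"y":0,"z":-0.7,"twist":0,"gripper":60},{"x":0,"y":0,"z":0,"twist":0,"gripper":60}]}}

```text
t: 23.8
eef_pos: [616.6, -204.9, 235.6]
orientation: [0.0, 0.086, 0.996, -0.0]
force: [0.7, -1.8, 3.1]
grip_width: 60.2
```

```bash
python3 - <<'E'
from h import *
togo([600.5,-203.9,240],80.1)
c=snap('wrist','w32'); crop(c,262,90,125,105,6,'c48.png')
E
```

```text
t 23.8 tcp [ 616.6 -204.9  235.6] yang 80.11 grip 60.25 F [ 0.7 -1.8  3.1] tz [ 0.    -0.001 -1.   ]
inc [16.  -1.8 -4.4] twist 0.01
```

View pics/c48.png

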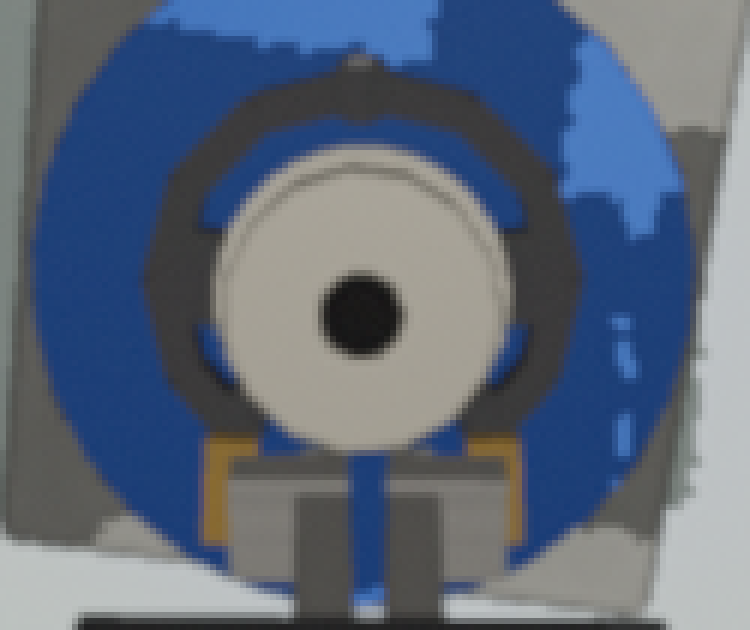

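Still friction-held. Lifting more.

Call:
{"method": "apply_moves", "body": {"increments": [{"x":0,"y":0,"z":-1,"twist":0,"gripper":60},{"x":0,"y":0,"z":-1,"twist":0,"gripper":60},{"x":0,"y":0,"z":-1,"twist":0,"gripper":60},{"x":0,"y":0,"z":0,"twist":0,"gripper":60}]}}

```text
t: 24.25
eef_pos: [616.2, -203.7, 237.6]
orientation: [-0.001, 0.086, 0.996, 0.001]
force: [-0.4, 0.3, -1.8]
grip_width: 60.4
```

```bash
python3 - <<'E'
from h import *
togo([600.5,-203.9,240],80.1)
c=snap('wrist','w33'); crop(c,262,90,125,105,6,'c49.png')
c=snap('side','s33'); crop(c,340,200,90,90,7,'c50.png')
E
```

```text
t 24.25 tcp [ 616.2 -203.7  237.6] yang 80.11 grip 60.38 F [-0.4  0.3 -1.8] tz [-0.002  0.002 -1.   ]
inc [15.4 -2.9 -2.4] twist 0.01
```

View pics/c49.png

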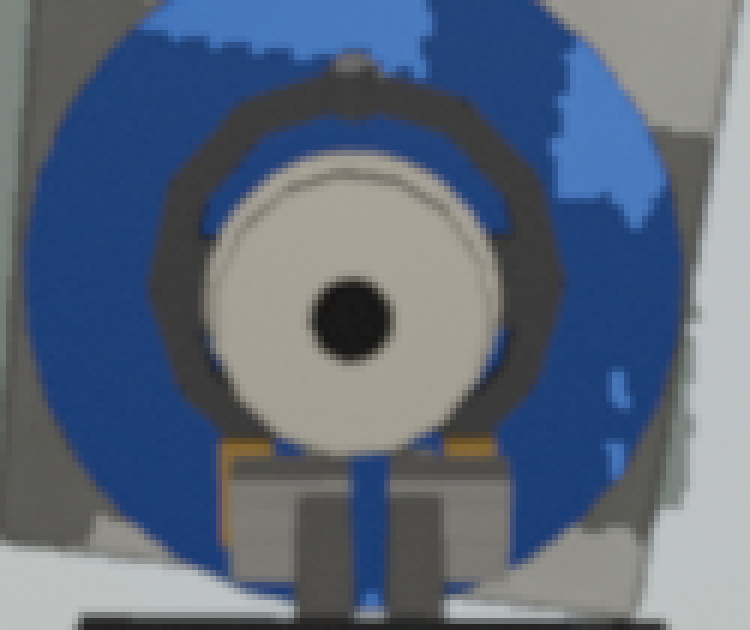

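View pics/c50.png

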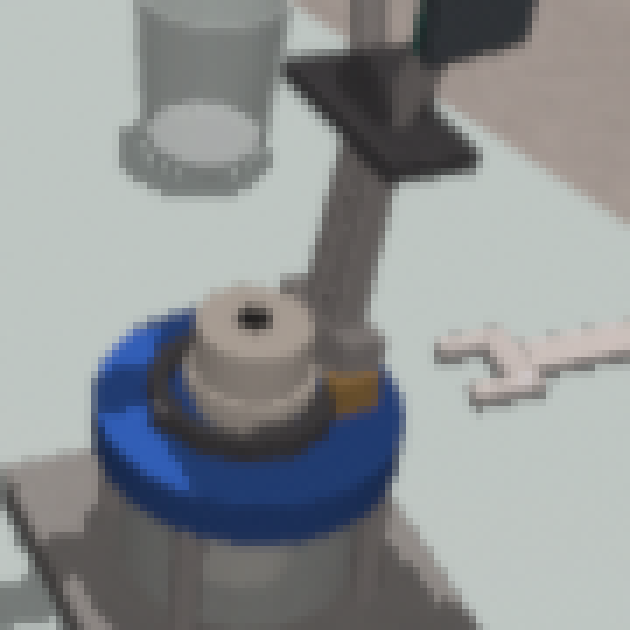

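The ring snapped shut (lug spacing about 34 mm). Lifting clear with a small y correction, then measuring from above again.

Call:
{"method": "apply_moves", "body": {"increments": [{"x":0,"y":-1.3,"z":-1,"twist":0,"gripper":60},{"x":0,"y":0,"z":-3,"twist":0,"gripper":60},{"x":0,"y":0,"z":-5,"twist":0,"gripper":60},{"x":0,"y":0,"z":-10,"twist":0,"gripper":59.5},{"x":0,"y":0,"z":-20,"twist":0,"gripper":58.5},{"x":-5,"y":0,"z":-25,"twist":0,"gripper":58},{"x":-10,"y":0,"z":-20,"twist":0,"gripper":58},{"x":-5,"y":0,"z":-8,"twist":0,"gripper":58},{"x":0,"y":0,"z":0,"twist":0,"gripper":58},{"x":0,"y":0,"z":0,"twist":0,"gripper":58}]}}

```text
t: 25.35
eef_pos: [635.8, -209.0, 330.6]
orientation: [-0.0, 0.086, 0.996, 0.0]
force: [0.2, 0.3, -3.1]
grip_width: 57.9
```

```bash
python3 - <<'E'
from h import *
from m2 import meas
togo([502,135,330],82)
c=snap('wrist','w34'); crop(c,262,50,120,100,6,'c51.png'); crop(c,270,145,100,75,8,'c52.png')
c=snap('side','s34'); crop(c,330,110,120,150,5,'c53.png')
meas('w34',(262,50,120,105),95.5)
E
```

```text
t 25.35 tcp [ 635.8 -209.   330.6] yang 80.11 grip 57.86 F [ 0.2  0.3 -3.1] tz [-0.  0. -1.]
inc [190.9 315.9   0.7] twist -1.89
lug [336 131   6  15  86] (338.5, 138.0) (14.0, 5.0) 90.0
[ 599.7 -183.9   95.5]
lug [306 132   7  14  91] (309.0, 138.5) (13.0, 6.0) 90.0
[ 594.3 -218.4   95.5]
mid [ 596.97117607 -201.18260121   95.5       ] dist 34.946009025284155 ang 81.07695719040136
gland [ 568.11148128 -197.38831733   51.33115526]
nose [ 340   50   42  105 2302] [ 567.17024122 -144.16795449   55.55856534]
```

View pics/c51.png

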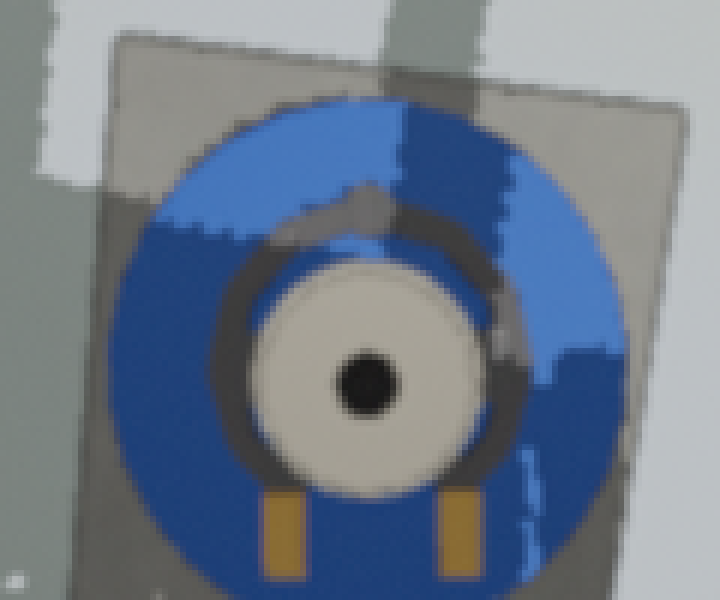

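View pics/c52.png

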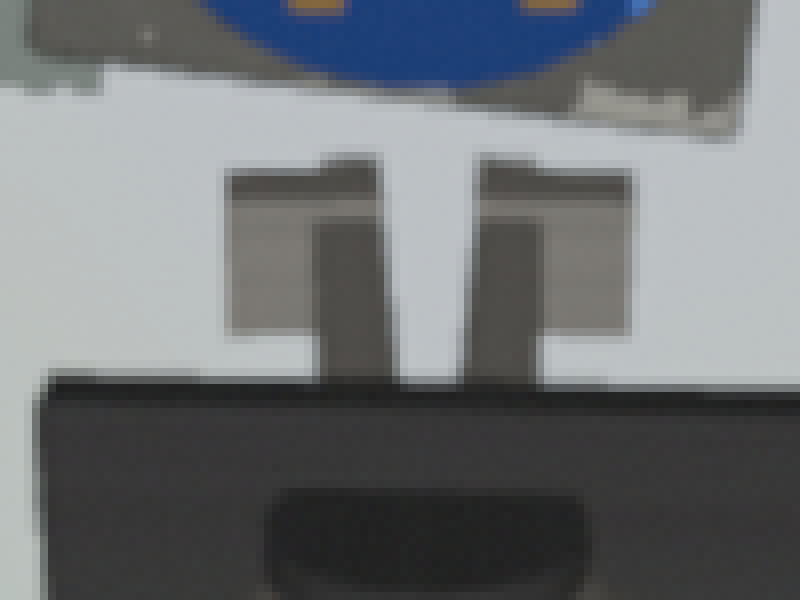

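View pics/c53.png

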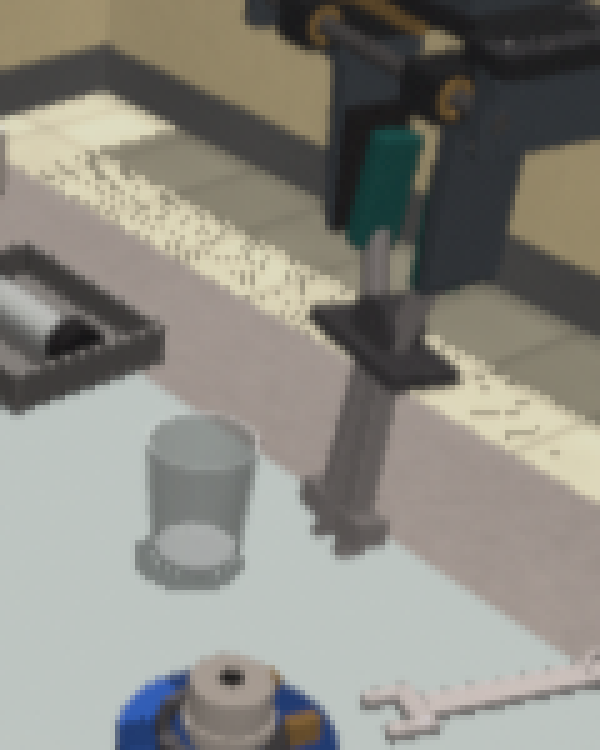

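Now the lug spacing is 34.95 mm (shut), the ring is seated under the shoulder, and its axis is within about 2.5 mm of the shaft. The pliers lean about 5° in the pads, with tips toward tool +x; the stand pocket can straighten that. Carrying them back.

Call:
{"method": "apply_moves", "body": {"increments": [{"x":0,"y":0,"z":0,"twist":-1.9,"gripper":58},{"x":4,"y":8,"z":0,"twist":0,"gripper":58},{"x":9,"y":18,"z":0,"twist":0,"gripper":58},{"x":14,"y":27,"z":0,"twist":0,"gripper":58},{"x":17,"y":32,"z":0,"twist":0,"gripper":58},{"x":17,"y":32,"z":0,"twist":0,"gripper":58},{"x":17,"y":32,"z":0,"twist":0,"gripper":58},{"x":17,"y":32,"z":0,"twist":0,"gripper":58},{"x":17,"y":32,"z":0,"twist":0,"gripper":58},{"x":17,"y":32,"z":0,"twist":0,"gripper":58}]}}

```text
t: 26.45
eef_pos: [540.7, 53.2, 330.4]
orientation: [-0.0, 0.07, 0.998, 0.0]
force: [0.5, 0.4, -2.7]
grip_width: 58.3
```

Call:
{"method": "apply_moves", "body": {"increments": [{"x":16,"y":32,"z":0,"twist":0,"gripper":58},{"x":11,"y":24,"z":0,"twist":0,"gripper":58},{"x":7,"y":13,"z":0,"twist":0,"gripper":58},{"x":3,"y":7,"z":0,"twist":0,"gripper":58},{"x":0,"y":0,"z":0,"twist":0,"gripper":58},{"x":0,"y":0,"z":0,"twist":0,"gripper":58},{"x":0,"y":0,"z":0,"twist":0,"gripper":58}]}}

```text
t: 27.15
eef_pos: [516.6, 130.9, 330.4]
orientation: [-0.0, 0.07, 0.998, -0.0]
force: [-0.7, -0.1, -2.6]
grip_width: 58.1
```

```bash
python3 - <<'E'
from h import *
togo([516.3,132.5,290],82)
c=snap('wrist','w35'); crop(c,262,80,125,115,6,'c54.png')
E
```

```text
t 27.15 tcp [516.6 130.9 330.4] yang 81.92 grip 58.14 F [-0.7 -0.1 -2.6] tz [-0. -0. -1.]
inc [ 0.6  1.6 40.4] twist -0.08
```

View pics/c54.png

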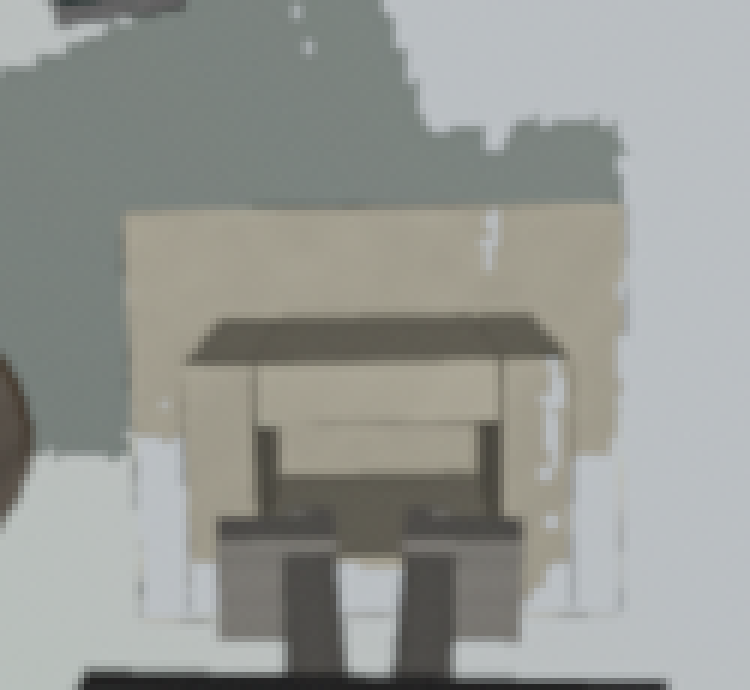

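```bash
python3 - <<'E'
from h import *
c=load('w35'); p=np.array([516.6,130.9]); a=np.radians(81.92); y=np.array([np.cos(a),np.sin(a)]); x=np.array([-y[1],y[0]])
f=lambda u,v,z:np.round([(onz(c,262+u/6-.5,80+v/6-.5,z)[:2]-p)@k for k in(x,y)],2)
print('rim far L,R',f(187,361,105),f(570,357,105),'near',f(380,614,105),'pocket far',f(380,422,105),'near',f(370,562,105))
print('shoulder edge',f(218,521,187),f(521,521,187),'plate edge',f(80,672,276),f(665,680,276))
E
```

```text
rim far L,R [ 38.83 -35.08] [39.62 38.75] near [-11.27   2.21] pocket far [27.1   2.15] near [-0.66  0.21]
shoulder edge [ 23.43 -23.37] [23.44 23.75] plate edge [ 23.41 -32.3 ] [22.5  33.57]
```

Shift y +1.65 and x -1.8, narrow the tips (grip 60), then descend along the lean.

Call:
{"method": "apply_moves", "body": {"increments": [{"x":-1,"y":0.8,"z":12,"twist":0,"gripper":60},{"x":-0.8,"y":0.85,"z":20,"twist":-0.1,"gripper":60},{"x":0,"y":0,"z":20,"twist":0,"gripper":60},{"x":0,"y":0,"z":10,"twist":0,"gripper":60},{"x":0,"y":0,"z":4,"twist":0,"gripper":60},{"x":0,"y":0,"z":0,"twist":0,"gripper":60},{"x":0,"y":0,"z":0,"twist":0,"gripper":60}]}}

```text
t: 27.9
eef_pos: [518.8, 133.3, 265.3]
orientation: [0.001, 0.069, 0.998, 0.0]
force: [0.1, -0.0, -1.8]
grip_width: 59.9
```

```bash
python3 - <<'E'
from h import *
togo([516.3,132.5,290],82)
c=snap('wrist','w36'); crop(c,262,110,125,105,6,'c55.png')
c=snap('side','s36'); crop(c,230,110,100,120,5,'c56.png')
E
```

```text
t 27.9 tcp [518.8 133.3 265.3] yang 82.1 grip 59.92 F [ 0.1 -0.  -1.8] tz [ 0.002  0.    -1.   ]
inc [  2.4  -1.1 -24.7] twist 0.1
```

View pics/c55.png

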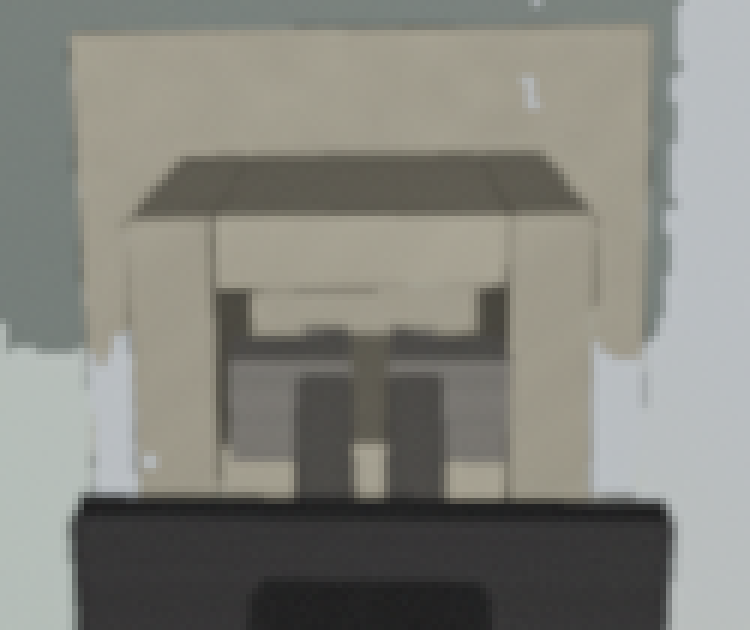

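View pics/c56.png

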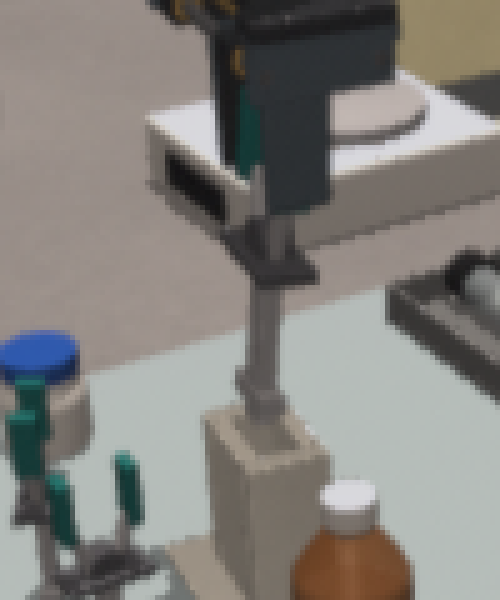

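The tips are at the pocket mouth, 0.9 mm off in y. Correct and descend along the lean.

Call:
{"method": "apply_moves", "body": {"increments": [{"x":0.5,"y":-0.9,"z":4,"twist":0,"gripper":60},{"x":1,"y":0,"z":10,"twist":0,"gripper":60},{"x":1,"y":0,"z":10,"twist":0,"gripper":60},{"x":1,"y":0,"z":10,"twist":0,"gripper":60},{"x":1,"y":0,"z":10,"twist":0,"gripper":60},{"x":0,"y":0,"z":0,"twist":0,"gripper":60}]}}

```text
t: 28.6
eef_pos: [512.6, 132.8, 218.6]
orientation: [-0.002, 0.069, 0.998, -0.0]
force: [-0.3, -0.1, -2.3]
grip_width: 60.0
```

```bash
python3 - <<'E'
from h import *
togo([503.5,134.7,163],82)
c=snap('wrist','w37'); crop(c,262,110,125,105,6,'c57.png')
E
```

```text
t 28.6 tcp [512.6 132.8 218.6] yang 82.11 grip 59.96 F [-0.3 -0.1 -2.3] tz [-0.003 -0.001 -1.   ]
inc [ 9.1  0.7 55.6] twist 0.11
```

View pics/c57.png

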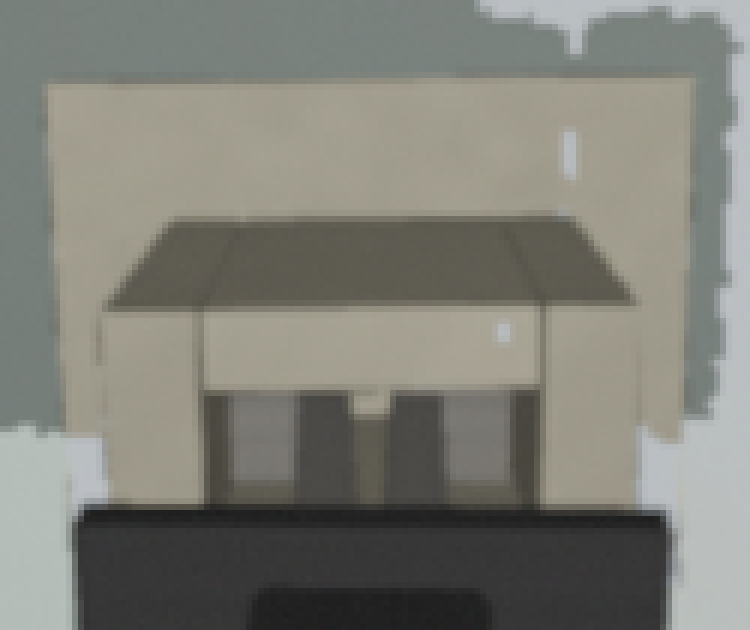

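Call:
{"method": "apply_moves", "body": {"increments": [{"x":1.4,"y":0.1,"z":10,"twist":0,"gripper":60},{"x":1.4,"y":0.1,"z":10,"twist":0,"gripper":60},{"x":1.4,"y":0.1,"z":10,"twist":0,"gripper":60},{"x":1.4,"y":0,"z":9,"twist":0,"gripper":60},{"x":1.4,"y":0,"z":6,"twist":0,"gripper":60},{"x":0,"y":0,"z":0,"twist":0,"gripper":60}]}}

```text
t: 29.25
eef_pos: [506.0, 134.1, 174.4]
orientation: [-0.001, 0.069, 0.998, -0.0]
force: [-0.2, -0.1, -2.3]
grip_width: 59.8
```

```bash
python3 - <<'E'
from h import *
togo([503.5,134.7,163],82)
c=snap('wrist','w38'); crop(c,250,130,140,100,5.5,'c58.png')
c=snap('side','s38'); crop(c,230,130,100,110,5,'c59.png')
E
```

```text
t 29.25 tcp [506.  134.1 174.4] yang 82.11 grip 59.77 F [-0.2 -0.1 -2.3] tz [-0.002 -0.    -1.   ]
inc [ 2.5  0.2 11.4] twist 0.11
```

View pics/c58.png

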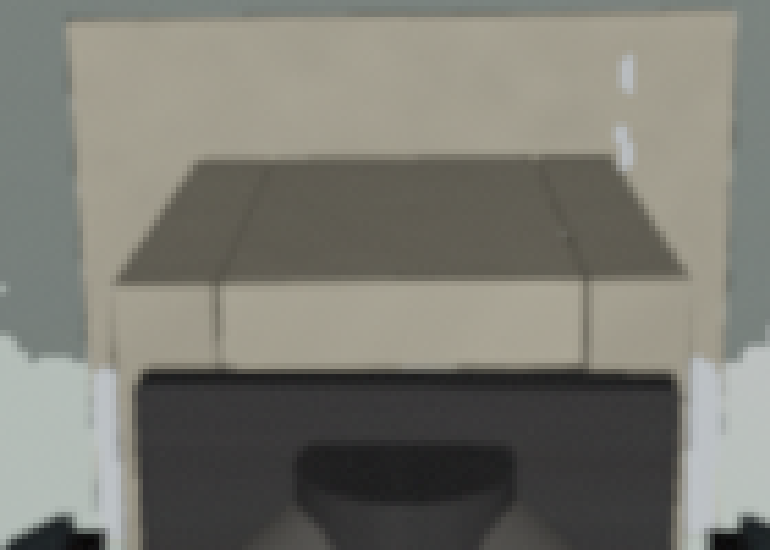

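View pics/c59.png

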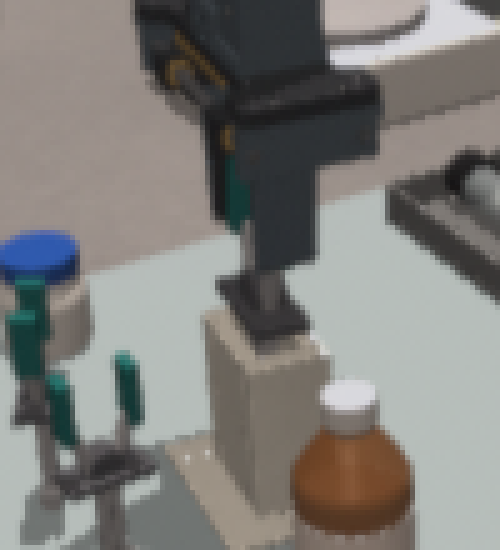

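Plate aligned above the rim by about 10 mm. Setting it down while straightening.

Call:
{"method": "apply_moves", "body": {"increments": [{"x":0.8,"y":0.1,"z":3,"twist":0,"gripper":60},{"x":0.8,"y":0.1,"z":3,"twist":0,"gripper":60},{"x":0.5,"y":0,"z":2,"twist":0,"gripper":60},{"x":0,"y":0,"z":1.5,"twist":0,"gripper":60},{"x":0,"y":0,"z":0,"twist":0,"gripper":60}]}}

```text
t: 29.85
eef_pos: [504.8, 134.7, 165.9]
orientation: [-0.0, 0.069, 0.998, 0.0]
force: [0.3, 0.2, -2.2]
grip_width: 60.0
```

```bash
python3 - <<'E'
from h import *
togo([503.5,134.7,163],82)
c=snap('side','s39'); crop(c,230,130,100,110,5,'c60.png')
E
```

```text
t 29.85 tcp [504.8 134.7 165.9] yang 82.11 grip 59.96 F [ 0.3  0.2 -2.2] tz [-0.  0. -1.]
inc [ 1.3 -0.2  2.9] twist 0.11
```

View pics/c60.png

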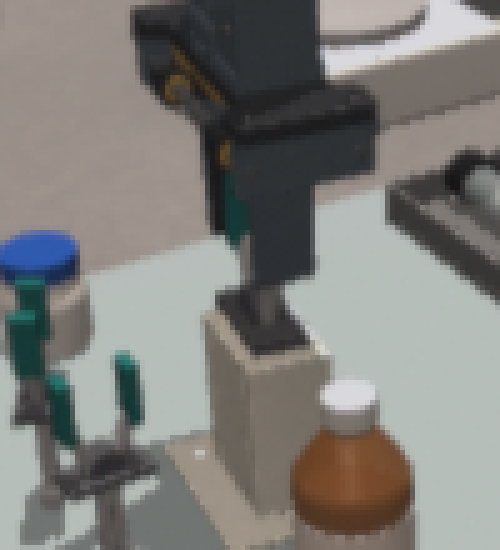

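Call:
{"method": "apply_moves", "body": {"increments": [{"x":0.5,"y":0,"z":1,"twist":0,"gripper":60},{"x":0.5,"y":0,"z":1,"twist":0,"gripper":60},{"x":0,"y":0,"z":1,"twist":0,"gripper":60},{"x":0,"y":0,"z":1,"twist":0,"gripper":60},{"x":0,"y":0,"z":0,"twist":0,"gripper":60}]}}

```text
t: 30.4
eef_pos: [503.8, 134.9, 162.3]
orientation: [0.0, 0.069, 0.998, 0.0]
force: [-0.8, -0.1, -0.2]
grip_width: 60.3
```

```bash
python3 - <<'E'
from h import *
togo([503.5,134.7,163],82)
c=snap('wrist','w40'); crop(c,250,130,140,100,5.5,'c61.png')
E
```

```text
t 30.4 tcp [503.8 134.9 162.3] yang 82.1 grip 60.32 F [-0.8 -0.1 -0.2] tz [ 0.  0. -1.]
inc [ 0.3 -0.3 -0.7] twist 0.1
```

View pics/c61.png

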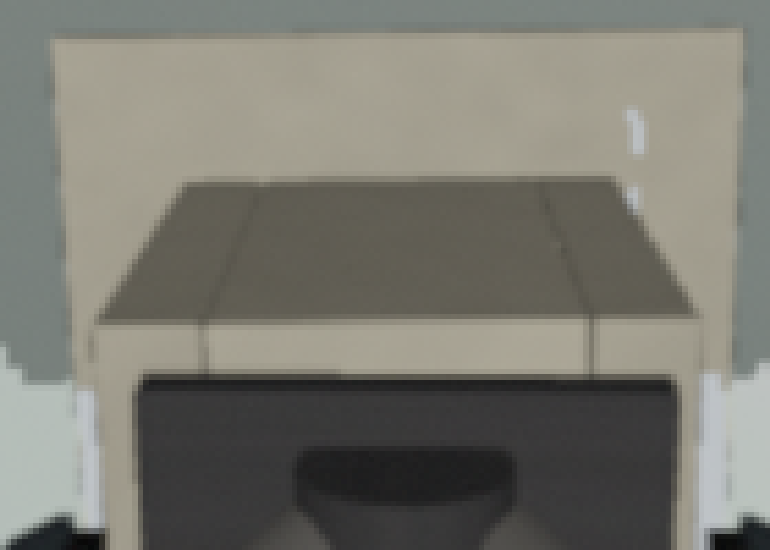

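The stand is taking the weight. Seating slightly more, then opening slowly.

Call:
{"method": "apply_moves", "body": {"increments": [{"x":0,"y":0,"z":1,"twist":0,"gripper":60},{"x":0,"y":0,"z":0.5,"twist":0,"gripper":60},{"x":0,"y":0,"z":0,"twist":0,"gripper":60}]}}

```text
t: 30.75
eef_pos: [503.9, 135.0, 162.0]
orientation: [0.001, 0.069, 0.998, 0.0]
force: [-2.1, -0.5, 8.8]
grip_width: 60.2
```

Call:
{"method": "apply_moves", "body": {"increments": [{"x":0,"y":0,"z":0,"twist":0,"gripper":61.5},{"x":0,"y":0,"z":0,"twist":0,"gripper":63},{"x":0,"y":0,"z":0,"twist":0,"gripper":66},{"x":0,"y":0,"z":0,"twist":0,"gripper":72},{"x":0,"y":0,"z":0,"twist":0,"gripper":82},{"x":0,"y":0,"z":0,"twist":0,"gripper":91},{"x":0,"y":0,"z":0,"twist":0,"gripper":91}]}}

```text
t: 31.45
eef_pos: [503.8, 134.9, 160.5]
orientation: [-0.0, 0.069, 0.998, 0.0]
force: [0.1, -0.0, -0.3]
grip_width: 90.6
```

```bash
python3 - <<'E'
from h import *
togo([503.5,134.7,163],82)
c=snap('side','s41'); crop(c,230,130,100,110,5,'c62.png')
c=snap('wrist','w41')
E
```

```text
t 31.45 tcp [503.8 134.9 160.5] yang 82.11 grip 90.58 F [ 0.1 -0.  -0.3] tz [-0.  0. -1.]
inc [ 0.2 -0.2 -2.5] twist 0.11
```

View pics/c62.png

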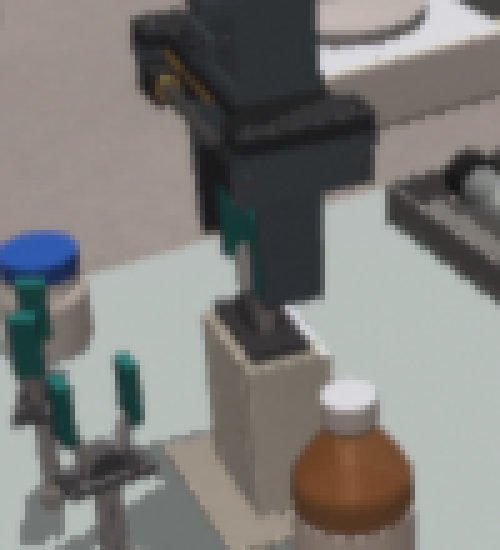

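View pics/w41.png

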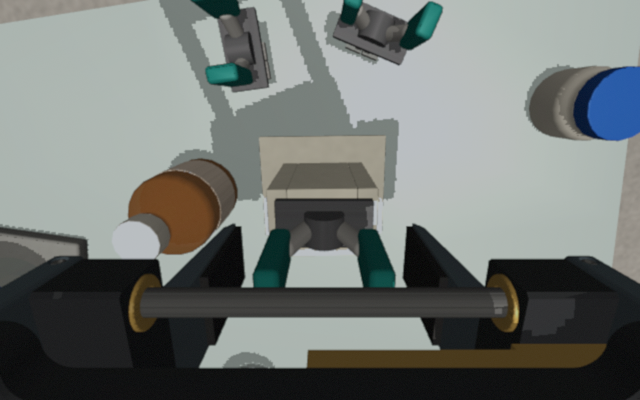

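The pliers sit in the stand with their plate flat on the rim and the fingers clear on both sides. Retreating upward.

Call:
{"method": "apply_moves", "body": {"increments": [{"x":0,"y":0,"z":-10,"twist":0,"gripper":91},{"x":0,"y":0,"z":-25,"twist":0,"gripper":91},{"x":0,"y":0,"z":-35,"twist":0,"gripper":91},{"x":0,"y":0,"z":-35,"twist":0,"gripper":91},{"x":0,"y":0,"z":-25,"twist":0,"gripper":91},{"x":20,"y":15,"z":0,"twist":0,"gripper":91},{"x":35,"y":20,"z":0,"twist":0,"gripper":91},{"x":35,"y":20,"z":0,"twist":0,"gripper":91},{"x":35,"y":20,"z":0,"twist":0,"gripper":91},{"x":0,"y":0,"z":0,"twist":0,"gripper":91}]}}

```text
t: 32.55
eef_pos: [387.1, 228.1, 291.7]
orientation: [-0.0, 0.067, 0.998, 0.001]
force: [-0.0, 0.1, 0.1]
grip_width: 90.9
```

```bash
python3 - <<'E'
from h import *
togo([503.5,134.7,163],82)
c=snap('side','s42'); crop(c,225,145,95,100,6,'c63.png'); crop(c,345,230,65,60,9,'c64.png')
c=snap('scene','sc42'); crop(c,250,250,90,80,7,'c65.png')
E
```

```text
t 32.55 tcp [387.1 228.1 291.7] yang 82.36 grip 90.91 F [-0.   0.1  0.1] tz [-0.     0.002 -1.   ]
inc [-127.8  -77.4  128.5] twist 0.36
```

View pics/c63.png

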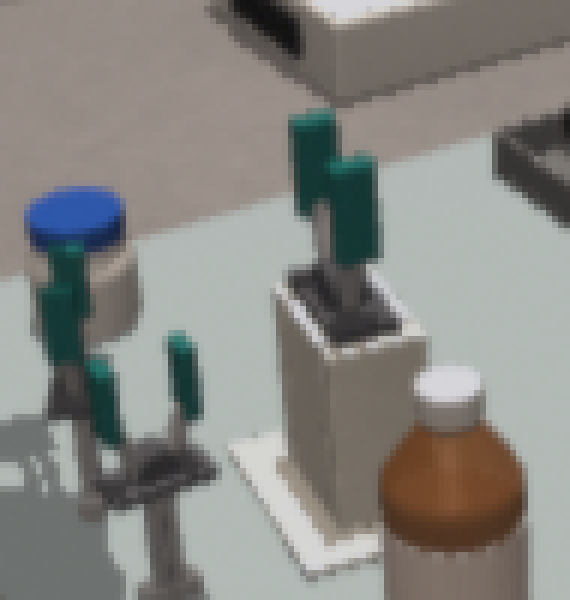

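View pics/c64.png

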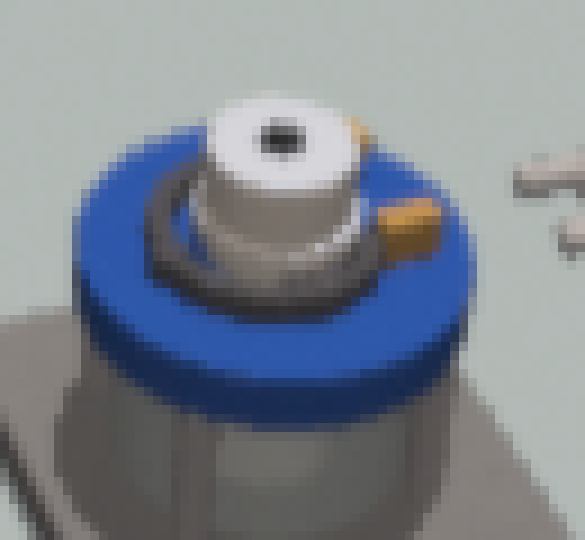

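View pics/c65.png

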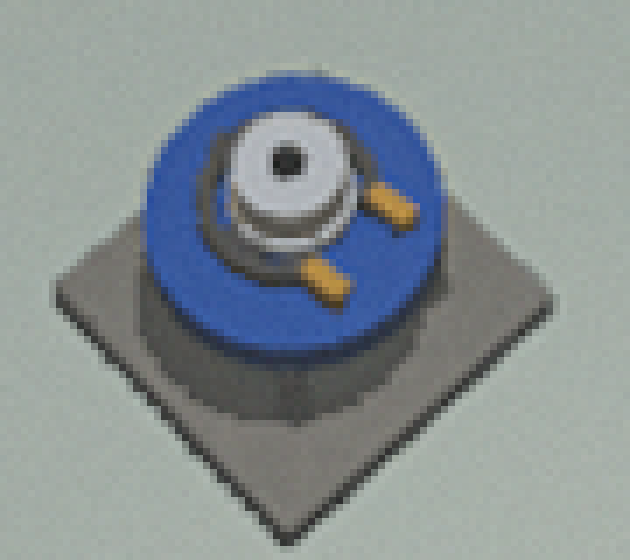

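View pics/sc42.png

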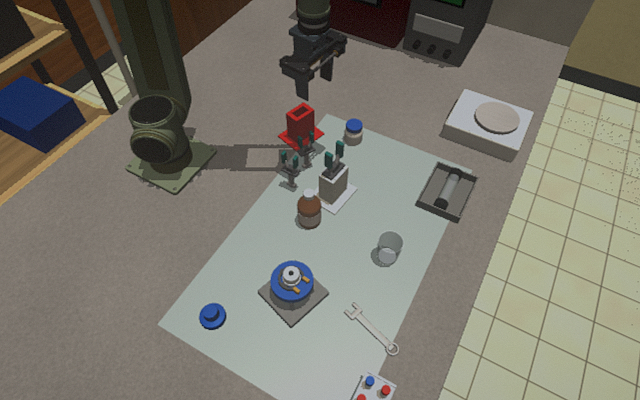

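The pliers stand upright with the plate flat on the rim and the ring lies flat under the shoulder. The other things are unmoved and the robot touches nothing. Handing in.

```bash
python3 -c "
from cell import job_done, readout
print(job_done()); print(readout.state()['t'])"
```

```text
the job is handed in; nothing more can be done
None
the job is handed in; nothing more can be done
```

The ring is shut in the groove under the shoulder and the big pliers are back upright in the white stand. I handed the job in at about 32.6 s of the 48 s allowed; no verdict is reported.

I took the pliers from the stand, spread the ring, slid it over the shoulder and pressed the gland to its stop. I closed the ring under the shoulder in two passes. After the first pass it was captured but about 0.04 rad open and about 3 mm toward its hinge side, so I went back in and worked it forward.

**Last checks:**
- **Ring shut:** the lugs are 34.95 mm apart, against 34 mm fully closed. The ring lies flat, with the shoulder visible above it in both fixed cameras.
- **Ring height:** I judged the height by eye in the pictures and did not measure it.
- **Ring centring:** this one did not come out fully. The ring still sits about 2.5 mm toward its hinge side of the shaft axis, and I left it there because it had closed.
- **Pliers:** the plate lies flat on the stand's rim, the fingers are open and withdrawn, and the wrist force reads zero.
- **Other things on the bench:** they look unmoved in the final scene picture, and the fingers never touched the ring.

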